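# Put the glue press's head together and close it

## Task

Put the head of the glue press back together: slide the brass spacer sleeve down over the upright screw shaft onto its seat, then the thrust bearing down onto the sleeve, then fit the crank with its square bore fully home on the squared shaft end, handle upward. Lower each part down the shaft, do not let it drop. Then turn the crank clockwise (seen from above) until the pressure plate is fully down on the stack of panels; let go, leave it all in place, and do not disturb the other things on the bench.

Things in the scene. Friction and masses are not known exactly. Their poses are not given: they have to be found in the camera images.
- press: green bench glue press, fixed: base 200 (its x) x 280 (its y) x 22 mm; two 20 mm columns at its y = +-112 mm rise to 150 mm above the bench, joined by a crosshead (top at 124 mm) that carries the upright steel screw shaft in its middle. Below it a pressure plate over a stack of plywood panels. Origin on the shaft axis at bench level, z up
- seat (a point): centre of the round steel seat (52 mm across, 130 mm above the bench) on the crosshead, round the foot of the shaft, on the shaft axis; the sleeve's bottom belongs here. z up
- bearing_seat (a point): point on the shaft axis 60 mm above the seat, where the top of the seated sleeve is; the bearing's bottom belongs here
- crank_seat (a point): point on the shaft axis 74 mm above the seat, where the top of the seated bearing is; the underside of the crank's hub belongs here
- shaft_top (a point): centre of the screw shaft's top, 98 mm above the seat; z up, x and y are normal to the flats of its squared end and turn with the screw. The lower 74 mm are round, 28 mm across; the top 24 mm are a 20 mm square (28 mm over corners), the last 5 mm of it tapering to 13 mm
- screw (a joint): turn of the screw in rad: grows clockwise seen from above and lowers the pressure plate 24 mm a turn; starts between 0 and 0.6, and stops at 2.6 where the plate lies on the panels
- sleeve: brass spacer sleeve standing on the bench: 46 mm outside, 31 mm bore right through, 60 mm high. Origin at the centre of its underside, z along the bore, up; either way round in yaw
- bearing: steel thrust ball bearing lying flat: ring 60 mm outside, 31 mm bore, 14 mm thick. Origin at the centre of its underside, z along the bore
- crank: dark steel crank, lies handle up: square hub 42 x 42 x 30 mm with a 22.5 mm square through bore parallel to its sides; along +x a 16 mm thick arm to the upright red handle at 85 mm, along -x a short arm to a 34 mm ball weight at 62 mm; arm axis 16 mm above the underside. Origin: centre of the hub's underside, z up. It balances at the hub: lift it by the hub's y faces
- crank_handle (a point): point on the axis of the crank's red spinning handle (25 mm thick, 60 mm long, free to spin), 20 mm below its top and 68 mm above the underside of the hub, 85 mm from the bore's axis
- glue_bottle: white glue bottle with red tip, 50 x 50 x 157 mm, standing; origin at the centre of its foot. Bystander
- nail_tin: round open tin, 69 mm across, 38 mm high; origin at the centre of its foot. Bystander
- f_clamp: F clamp lying flat, 98 x 233 x 24 mm, origin under its centre, long along its y. Bystander
- try_square: try square lying flat, 196 x 105 x 17 mm, origin under its centre. Bystander
Things that resemble listed ones, but are neither listed nor needed, are in the scene too. What is meant by the crank is not green, and is the larger of those in its own colour.

How it is judged:
By the outcome, as a careful person would: the job done as asked, in the order asked, and still so for the second after the job is handed in, with the robot touching nothing.
It also fails if it takes over 72 s, if anything falls off the work surface, if the arm or the gripper's body presses on something with over 40 N, if the wrist force passes 120 N, or if a joint passes its speed limit or range.

## Robot

A 6-joint arm with a two-finger parallel gripper is mounted at the origin on a cart in front of the work surface, level with it; the furniture and walls round the work are solid. World frame = base frame: x ahead of the robot, y to its left, z up, the work surface at z = 0. Lengths are in m, angles in rad, forces in N, time in s.
With the tool pointing down it reaches from about 0.35 to 0.85 m from the base axis. Payload 8.1 kg.
Tool frame: the origin (TCP) lies at the very end of the fingers, on their centre line; the grasp point (between the pads) lies 19 mm behind it; z points along the fingers, y is the line along which they close (so a half turn about z gives the same grasp; the last joint's range is limited). The gripper opens to 93 mm and grips with 3 to 60 N. Pads are 15 mm wide; open, the fingers measure 128 mm over their backs; the gripper's body (75 mm by 188 mm) begins 65 mm behind the grasp point.
Start: joints at [-0.085, 0.13, 1.488, -0, 1.523, -0.085], TCP at [0.6, 0, 0.196] pointing down, gripper open.
Joint ranges: [-2.96, 2.96], [-0.89, 2.26], [0.02, 2.5], [-1.34, 4.48], [0, 2.73], [-2.66, 2.66]. Speed limits (rad/s): [2.39, 2.39, 2.79, 3.14, 3.14, 3.14].

## Interface

Orientations are given as a rotation vector (axis times angle).
In Python, from plant import robot, imaging gives the robot as it stands.
- The arm moves only by the tool jog_arm, never from a script. Its argument "rows" is a list of rows, each a list of 2 entries, a list of its own where there are three numbers: the shift along the tool's x, y, z each as a share of 0.2 m, from -1 to 1, then the turn, a rotation vector about the tool's x, y, z each as a share of pi/2 rad, from -1 to 1. A call has 1 to 5 rows; each row is the pose to reach, as a shift and turn from the pose commanded when the call began, along the tool's axes at that moment; what a row does not reach only later rows make up. A row lasts 1/10 s, in which the tool goes at most 50 mm and 8.59 degrees, less where a joint would pass 70% of its speed; a pose out of reach is approached as far as the arm can. A call with a number of a shift or a turn outside -1 to 1 is refused whole. A call with a gripper value outside its range is refused whole. "hand" is the closure, from -1 (fully open) to 1 (shut), set as the call begins (left out, the last holds). The fingers move at their own pace and stop on an object; "squeeze" is the grip in N (left out, the last holds). Time passes only in rows, so rows that repeat a pose let the fingers close. It gives the time, the measured TCP pose, the force, the opening and the grip force at its end, in the units of the state.
- robot.read_state(): the state, without advancing time (a new reading comes with each control period).
- imaging.read_camera(name): name is "scene" or "side" or "wrist"; returns a dict with "frame" (400x640x3 uint8, red, green, blue), "vertical_fov" (degrees; the focal length in pixels is half the picture's height over the tangent of half this angle, whatever the lens; pixels are square), "cx", "cy" (the principal point, pixels), "R" (3x3) and "t" (3): a world point X has camera coordinates R X + t. Camera axes: x right, y down, z forward; pixel columns grow to the right and rows downward; lengths in m; the calibration is good to about 2 mm. A picture is of the moment at which its call begins. There is no depth.
- robot.close_job(): hands the job in; it is judged then, once.
The state is a dict: "t": time; "q": joint angles; "dq": joint speeds; "joint_torque": joint torques, N m; "tool_pos": TCP position; "orientation": TCP orientation; "force": force on the tool from outside, world axes, zero at the start; "wrist_torque": the same for the moment, N m; "opening": finger opening in m; "gripper_force": force on a finger pad.
Only numpy, scipy, OpenCV 4.12 (cv2) and the standard library are available. Lean on these libraries where they do the work, as an engineer would, in place of code of your own. Each camera call takes 0.05 s, during which the arm holds its last target. There are 200 camera calls.

## Working session

There is one attempt and no reset: what is moved stays moved. The work goes in short steps, Python scripts to look and compute and a tool call to move; the robot and the scene stay as the last step left them, time stands still between calls to the robot, and variables do not carry over. Pictures are saved under pics/ and viewed, at most 10 in all, crops included, and the job is handed in when it is done.

Besides the shell and the picture viewer there is one more tool, called after ">>>" by a JSON object that holds its "op" and its "data". jog_arm: Moves the arm, as the interface text tells. Its arguments: {"type":"object","properties":{"rows":{"type":"array"},"hand":{"type":"number"},"squeeze":{"type":"number"}},"required":["rows"]}

```bash
mkdir -p pics; cat > h.py <<'E'
import numpy as np,cv2
from plant import robot,imaging
def cam(n,save=None):
    c=imaging.read_camera(n); f=c["frame"]
    if save: cv2.imwrite(f"pics/{save}.png",f[:,:,::-1])
    return c
def K(c):
    F=200/np.tan(np.radians(c["vertical_fov"]/2)); return F
def ray(c,u,v):
    d=np.array([(u-c["cx"])/K(c),(v-c["cy"])/K(c),1]); R=np.array(c["R"]); t=np.array(c["t"])
    return -R.T@t, R.T@d
def atz(c,u,v,z):
    o,d=ray(c,u,v); return o+d*(z-o[2])/d[2]
def proj(c,X):
    p=np.array(c["R"])@np.array(X)+np.array(c["t"]); return np.array([c["cx"]+K(c)*p[0]/p[2],c["cy"]+K(c)*p[1]/p[2]])
E
python3 - <<'E'
from h import *
import pickle
for n in ["scene","side","wrist"]:
    c=cam(n,n+"0"); pickle.dump(c,open(n+"0.pkl","wb"))
    print(n,c["frame"].shape,c["vertical_fov"],c["cx"],c["cy"],ray(c,c["cx"],c["cy"]))
s=robot.read_state();print(s)
E
```

```text
scene (400, 640, 3) 53.48826852608931 322.3770784963831 200.76010768301234 (array([-0.15471557, -0.95853464,  1.11712453]), array([ 0.492633  ,  0.59180485, -0.63802801]))
side (400, 640, 3) 47.21133633719646 319.0400559781516 199.77833252266376 (array([0.07141984, 1.29955948, 0.72735454]), array([ 0.35271876, -0.86254407, -0.36277708]))
wrist (400, 640, 3) 60.57013690023486 317.6546755647492 199.40007805252324 (array([0.5999898 , 0.07116205, 0.3847181 ]), array([-0.00197343, -0.25777396, -0.96620323]))
{'t': 0.15, 'q': array([-8.53815173e-02,  1.30989730e-01,  1.48901384e+00, -6.90318370e-06,
        1.52298930e+00, -8.54181209e-02]), 'dq': array([ 4.24231210e-04, -3.00149266e-03, -1.89732708e-03,  1.04628032e-03,
        4.89247737e-05,  8.90142880e-04]), 'joint_torque': array([ 8.59073725e-05, -5.60473788e+01, -4.92333663e+01,  7.68201635e-02,
        3.05504061e-02, -1.41810942e-04]), 'tool_pos': array([5.99540172e-01, 7.00198253e-05, 1.95235613e-01]), 'orientation': array([-2.22064609e+00, -2.22072812e+00,  1.42472549e-03]), 'force': array([-0.65144804,  0.17625665, -0.1218579 ]), 'wrist_torque': array([-0.00509896, -0.01531469, -0.01083037]), 'gripper_force': 0.0, 'opening': 0.09304490425023687}
```

View pics/scene0.png

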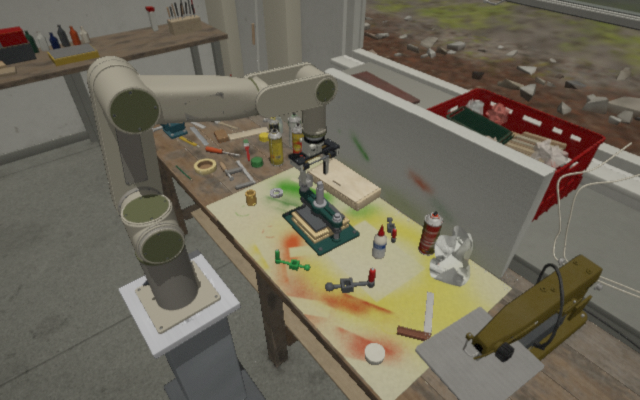

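View pics/side0.png

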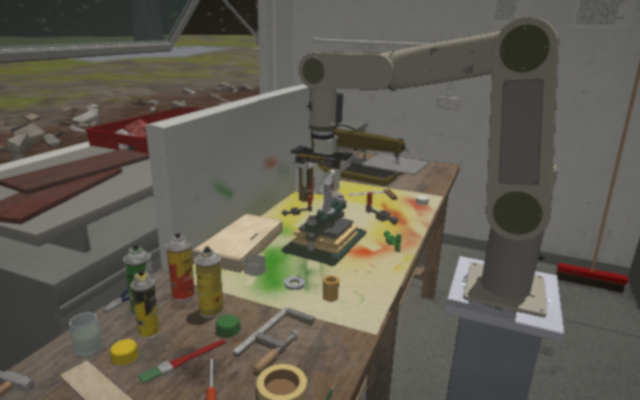

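View pics/wrist0.png

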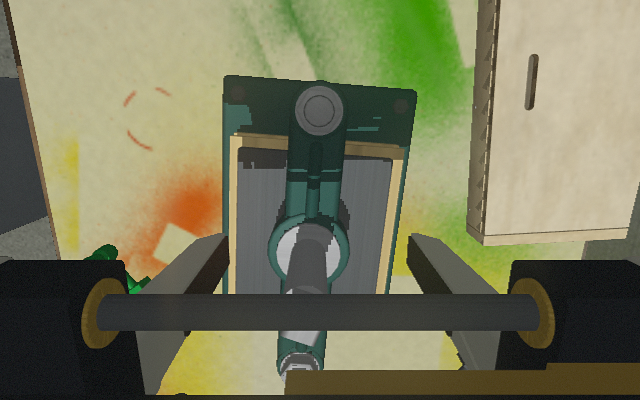

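The scene view shows the sleeve at (251,198), bearing at (277,192), dark crank with hub near (347,285) and handle (372,275), and the press at (320,215). The green crank at (292,263) and the small dark one at (391,230) are decoys. The wrist view shows the press column at (319,110) and the seat near (310,250), with the shaft between the fingers.

```bash
python3 - <<'E'
from h import *
import pickle
S,D,W=[pickle.load(open(n+"0.pkl","rb")) for n in ["scene","side","wrist"]]
print("sleeve",atz(S,251,198,.03)," side",atz(D,331,288,.03))
print("bearing",atz(S,277,193,.007),atz(D,294,283,.007))
print("tin side",atz(D,254,263,.02))
print("crank hub",atz(S,347,285,.015),"handle top",atz(S,373,269,.088),"ball",atz(S,330,286,.016))
print("column top",atz(W,319,110,.15), "seat",atz(W,308,252,.13))
# crops
a=cv2.resize(S["frame"][150:310,230:430],None,fx=3,fy=3,interpolation=cv2.INTER_CUBIC)
cv2.imwrite("pics/cropS.png",a[:,:,::-1])
E
```

```text
sleeve [0.45701401 0.25864658 0.03      ]  side [0.45449662 0.25708951 0.03      ]
bearing [0.57908469 0.24150057 0.007     ] [0.57624547 0.24350856 0.007     ]
tin side [0.73103527 0.20963052 0.02      ]
crank hub [ 0.47152489 -0.34327573  0.015     ] handle top [ 0.54321424 -0.38954598  0.088     ] ball [ 0.42253644 -0.30989816  0.016     ]
column top [0.60038821 0.06990262 0.15      ] seat [ 0.59172955 -0.04050148  0.13      ]
```

View pics/cropS.png

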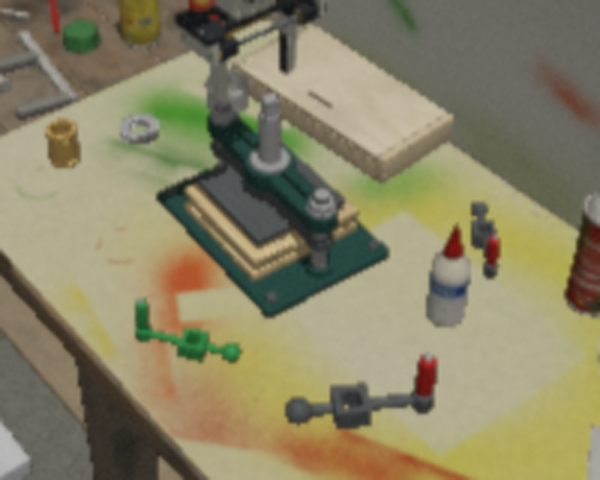

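>>> {"op": "jog_arm", "data": {"rows": [[[0, 0, -0.25], [0, 0, 0]], [[1, -0.7, -0.25], [0, 0, 0]], [[1, -0.7, -0.25], [0, 0, 0]], [[1, -0.7, -0.25], [0, 0, 0]], [[1, -0.7, -0.25], [0, 0, 0]]], "hand": -1}}

```text
t: 0.65
tool_pos: [0.4839, 0.165, 0.2458]
orientation: [-2.222, -2.22, 0.0]
force: [0.1, 0.5, 1.0]
opening: 0.0929
gripper_force: 0.0
```

>>> {"op": "jog_arm", "data": {"rows": [[[0.29, 0, 0.25], [0, 0, 0]], [[0.29, 0, 0.25], [0, 0, 0]], [[0.29, 0, 0.25], [0, 0, 0]], [[0.29, 0, 0.25], [0, 0, 0]], [[0.29, 0, 0.25], [0, 0, 0]]]}}

```text
t: 1.15
tool_pos: [0.4861, 0.2211, 0.1971]
orientation: [2.222, 2.22, 0.001]
force: [0.1, 0.5, 0.1]
opening: 0.0928
gripper_force: 0.0
```

```bash
python3 - <<'E'
from h import *
import pickle
c=cam("wrist","w1");pickle.dump(c,open("w1.pkl","wb"));s=robot.read_state();print(s['tool_pos'],s['orientation'],s['t'],s['force'])
print(proj(c,[.456,.258,.06]),proj(c,[.578,.242,.014]),proj(c,s['tool_pos']))
E
```

```text
[0.48626555 0.22105796 0.19729392] [2.2220851  2.21936243 0.00223369] 1.2 [ 0.09568109  0.0490338  -0.39891505]
[285.63151342 145.43888292] [401.76244042 155.69602529] [317.75175959 233.33410131]
```

View pics/w1.png

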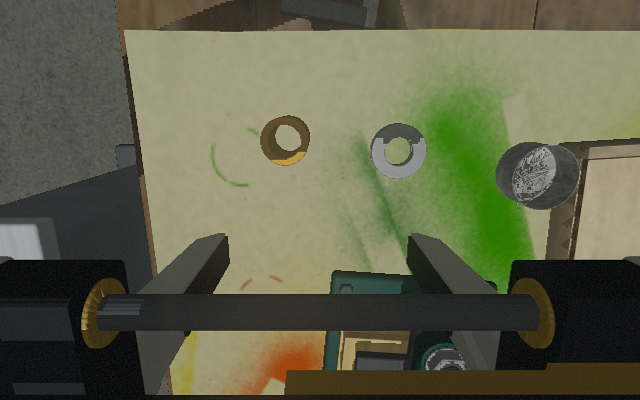

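Wrist view: sleeve at about (285,140), bearing at about (399,151), nail tin at (537,175). Next I fit cylinder silhouettes to these blobs.

```bash
cat >> h.py <<'E'
from scipy.optimize import minimize
A=np.linspace(0,2*np.pi,60)
def cylmask(c,x,y,z0,z1,r):
    pts=[proj(c,[x+r*np.cos(a),y+r*np.sin(a),z]) for a in A for z in (z0,z1)]
    m=np.zeros((400,640),np.uint8)
    h=cv2.convexHull(np.float32(pts)); cv2.fillConvexPoly(m,np.int32(np.round(h*16)),1,shift=4); return m
def fitcyl(c,mask,x,y,z0,z1,r):
    mask=cv2.morphologyEx(mask.astype(np.uint8),cv2.MORPH_CLOSE,np.ones((3,3)))
    n,l,st,ce=cv2.connectedComponentsWithStats(mask)
    u=proj(c,[x,y,(z0+z1)/2]); 
    k=1+np.argmin([np.hypot(*(ce[i]-u))+(1e4 if st[i,4]<60 else 0) for i in range(1,n)])
    cs,_=cv2.findContours((l==k).astype(np.uint8),cv2.RETR_EXTERNAL,cv2.CHAIN_APPROX_NONE)
    m=np.zeros((400,640),np.uint8); cv2.drawContours(m,cs,-1,1,-1)
    f=lambda p:1-np.logical_and(m,q:=cylmask(c,p[0],p[1],z0,z1,r)).sum()/np.logical_or(m,q).sum()
    r_=minimize(f,[x,y],method="Nelder-Mead",options=dict(initial_simplex=[[x,y],[x+.01,y],[x,y+.01]],xatol=1e-4,fatol=1e-4))
    return r_.x,1-r_.fun
def hsv(c): return cv2.cvtColor(c["frame"],cv2.COLOR_RGB2HSV).astype(int)
E
python3 - <<'E'
from h import *
import pickle
S,D,W=[pickle.load(open(n+".pkl","rb")) for n in ["scene0","side0","w1"]]
h=hsv(W)
for p in [(265,140),(285,162),(288,138),(383,140),(385,170),(340,140),(400,150),(300,100)]: print(p,h[p[1],p[0]])
for n,c in [("w",W),("s",S),("d",D)]:
    h=hsv(c);ms=(h[...,1]>110)&(h[...,0]<30); mb=(h[...,1]<40)
    try: print(n,fitcyl(c,ms,.456,.258,0,.06,.023),fitcyl(c,mb,.578,.242,0,.014,.03))
    except Exception as e: print(n,e)
W0=pickle.load(open("wrist0.pkl","rb"))
print(proj(W0,[.595,-.045,.13]),proj(W0,[.595,-.045,.228]))
E
```

```text
(265, 140) [ 21 135  91]
(285, 162) [ 22 161 184]
(288, 138) [ 27  55 162]
(383, 140) [42 14 93]
(385, 170) [ 80   5 146]
(340, 140) [ 31  55 152]
(400, 150) [ 34  65 152]
(300, 100) [ 27  47 162]
w (array([0.45536634, 0.26188472]), np.float64(0.9371038517796197)) (array([0.57492482, 0.24630394]), np.float64(0.9519566059666796))
s (array([0.46246973, 0.26578564]), np.float64(0.673469387755102)) (array([0.57882031, 0.25256641]), np.float64(0.8321167883211679))
d (array([0.45811914, 0.24847363]), np.float64(0.7155756207674944)) (array([0.57819043, 0.23738818]), np.float64(0.8231046931407943))
[312.09609475 257.17535046] [308.80471679 335.03536241]
```

>>> {"op": "jog_arm", "data": {"rows": [[[0.205, -0.155, 0.2], [0, 0, 0]], [[0.205, -0.155, 0.2], [0, 0, 0]], [[0.205, -0.155, 0.2], [0, 0, 0]], [[0.205, -0.155, 0.2], [0, 0, 0]]]}}

```text
t: 1.6
tool_pos: [0.4552, 0.2623, 0.1571]
orientation: [2.221, 2.221, 0.001]
force: [-0.1, -0.3, 0.2]
opening: 0.0929
gripper_force: 0.0
```

```bash
python3 - <<'E'
from h import *
W=cam("wrist");s=robot.read_state();print(s['tool_pos'],s['orientation'],s['t'])
h=hsv(W);ms=(h[...,1]>90)&(h[...,0]<30); mb=(h[...,1]<40)
x,i=fitcyl(W,ms,.456,.258,0,.06,.023);print(x,i);print(fitcyl(W,mb,.578,.242,0,.014,.03))
f=W["frame"].copy(); m=cylmask(W,*x,0,.06,.023)
cs,_=cv2.findContours(m,0,1); cv2.drawContours(f,cs,-1,(255,0,255),1); 
u=proj(W,[*x,.03]).astype(int)
cv2.imwrite("pics/w2.png",f[:,:,::-1])
E
```

```text
[0.45564624 0.26229654 0.15750798] [2.22111441 2.2200137  0.0026569 ] 1.65
[0.45472801 0.26191105] 0.9582066869300911
(array([0.57530472, 0.24580336]), np.float64(0.9491749174917492))
```

View pics/w2.png

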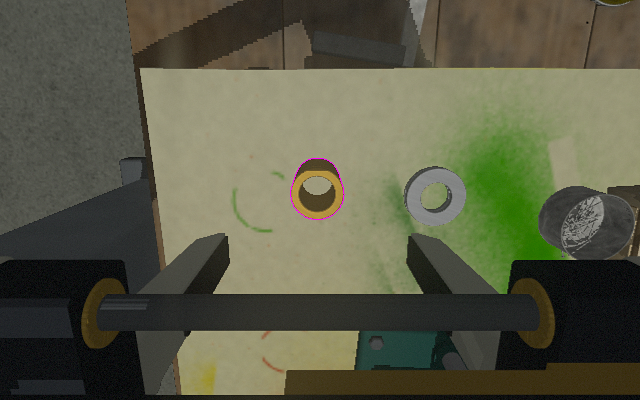

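The fitted outline matches the sleeve at (317,188), so the sleeve is directly under the tool. I descend and grip it.

>>> {"op": "jog_arm", "data": {"rows": [[[0, 0, 0.64], [0, 0, 0]], [[0, 0, 0.64], [0, 0, 0]], [[0, 0, 0.64], [0, 0, 0]], [[0, 0, 0.64], [0, 0, 0]], [[0, 0, 0.64], [0, 0, 0]]]}}

```text
t: 2.15
tool_pos: [0.4556, 0.2626, 0.0295]
orientation: [2.222, 2.22, 0.001]
force: [0.5, -0.5, 1.6]
opening: 0.0929
gripper_force: 0.0
```

>>> {"op": "jog_arm", "data": {"rows": [[[0, 0, 0], [0, 0, 0]], [[0, 0, 0], [0, 0, 0]], [[0, 0, 0], [0, 0, 0]], [[0, 0, 0], [0, 0, 0]], [[0, 0, 0], [0, 0, 0]]], "hand": 1, "squeeze": 40}}

```text
t: 2.65
tool_pos: [0.4545, 0.263, 0.0285]
orientation: [2.221, 2.221, 0.001]
force: [-0.3, 0.3, -0.4]
opening: 0.0575
gripper_force: 0.0
```

>>> {"op": "jog_arm", "data": {"rows": [[[0, 0, -0.1], [0, 0, 0]], [[0, 0, -0.4], [0, 0, 0]], [[0, 0, -0.65], [0, 0, 0]], [[0, 0, -0.9], [0, 0, 0]], [[0, 0, -1], [0, 0, 0]]]}}

```text
t: 3.15
tool_pos: [0.4555, 0.2635, 0.233]
orientation: [2.22, 2.22, 0.008]
force: [0.4, 0.5, -0.5]
opening: 0.0177
gripper_force: 0.0
```

>>> {"op": "jog_arm", "data": {"rows": [[[0, 0, 0.3], [0, 0, 0]], [[0, 0, 0.3], [0, 0, 0]], [[0, 0, 0.3], [0, 0, 0]], [[0, 0, 0.3], [0, 0, 0]], [[0, 0, 0.3], [0, 0, 0]]], "hand": -1}}

```text
t: 3.65
tool_pos: [0.4548, 0.2631, 0.1692]
orientation: [2.221, 2.221, 0.002]
force: [0.1, 0.3, 0.2]
opening: 0.0529
gripper_force: 0.0
```

```bash
python3 - <<'E'
from h import *
W=cam("wrist");s=robot.read_state();print(s['tool_pos'],s['orientation'],s['t'])
h=hsv(W);ms=(h[...,1]>90)&(h[...,0]<30); mb=(h[...,1]<40)
x,i=fitcyl(W,ms,.456,.258,0,.06,.023);print(x,i)
f=W["frame"].copy(); m=cylmask(W,*x,0,.06,.023)
cs,_=cv2.findContours(m,0,1); cv2.drawContours(f,cs,-1,(255,0,255),1); 
cv2.imwrite("pics/w3.png",f[:,:,::-1])
E
```

```text
[0.45494872 0.26316417 0.16934084] [2.22102709 2.22109062 0.00226365] 3.7
[0.45468896 0.26169507] 0.9548069022185702
```

>>> {"op": "jog_arm", "data": {"rows": [[[-0.006, 0, 0], [0, 0, 0]], [[-0.006, 0, 0.25], [0, 0, 0]], [[-0.006, 0, 0.5], [0, 0, 0]], [[-0.006, 0, 0.7], [0, 0, 0]], [[-0.006, 0, 0.7], [0, 0, 0]]]}}

```text
t: 4.2
tool_pos: [0.4494, 0.2594, 0.0222]
orientation: [-2.219, -2.219, 0.016]
force: [-1.1, 0.1, -0.0]
opening: 0.0926
gripper_force: 0.0
```

>>> {"op": "jog_arm", "data": {"rows": [[[0, 0, 0], [0, 0, 0]], [[0, 0, 0], [0, 0, 0]], [[0, 0, 0], [0, 0, 0]], [[0, 0, 0], [0, 0, 0]], [[0, 0, 0], [0, 0, 0]]], "hand": 1, "squeeze": 40}}

```text
t: 4.7
tool_pos: [0.4552, 0.2621, 0.0294]
orientation: [2.221, 2.221, 0.003]
force: [-0.8, 0.1, -0.6]
opening: 0.0576
gripper_force: 0.0
```

>>> {"op": "jog_arm", "data": {"rows": [[[0, 0, 0], [0, 0, 0]], [[0, 0, 0], [0, 0, 0]], [[0, 0, 0], [0, 0, 0]], [[0, 0, 0], [0, 0, 0]]]}}

```text
t: 5.1
tool_pos: [0.4545, 0.2617, 0.0283]
orientation: [2.221, 2.221, 0.001]
force: [-0.8, -0.8, 4.7]
opening: 0.0444
gripper_force: 40.0
```

>>> {"op": "jog_arm", "data": {"rows": [[[0, 0, -0.1], [0, 0, 0]], [[0, 0, -0.35], [0, 0, 0]], [[0, 0, -0.6], [0, 0, 0]], [[0, 0, -0.8], [0, 0, 0]], [[0, 0, -1], [0, 0, 0]]]}}

```text
t: 5.6
tool_pos: [0.4538, 0.2615, 0.2292]
orientation: [-2.221, -2.221, 0.001]
force: [0.3, 0.0, -3.4]
opening: 0.0443
gripper_force: 40.0
```

>>> {"op": "jog_arm", "data": {"rows": [[[-0.2, 0.15, -0.2], [0, 0, 0]], [[-0.4, 0.3, -0.4], [0, 0, 0]], [[-0.6, 0.45, -0.4], [0, 0, 0]], [[-0.8, 0.6, -0.4], [0, 0, 0]], [[-1, 0.7, -0.4], [0, 0, 0]]]}}

```text
t: 6.1
tool_pos: [0.5864, 0.0759, 0.3076]
orientation: [-2.221, -2.222, -0.001]
force: [0.0, -0.1, -3.2]
opening: 0.0445
gripper_force: 40.0
```

>>> {"op": "jog_arm", "data": {"rows": [[[-0.25, 0, 0], [0, 0, 0]], [[-0.5, 0, 0], [0, 0, 0]], [[-0.75, 0, 0], [0, 0, 0]], [[-1, 0, 0], [0, 0, 0]], [[-1, 0, 0], [0, 0, 0]]]}}

```text
t: 6.6
tool_pos: [0.584, -0.1291, 0.3058]
orientation: [-2.228, -2.213, 0.005]
force: [-0.4, 1.0, -2.8]
opening: 0.044
gripper_force: 40.0
```

```bash
python3 - <<'E'
from h import *
import pickle
W=cam("wrist","w4");s=robot.read_state();print(s['tool_pos'],s['orientation'],s['t'],s['gripper_force'],s['force'])
pickle.dump(W,open("w4.pkl","wb"));print(proj(W,[.595,-.045,.228]),proj(W,s['tool_pos']))
E
```

```text
[ 0.58439129 -0.12599684  0.30593295] [-2.22565855 -2.2143189   0.00257722] 6.65 39.99890900216997 [-0.66340134  0.26676683 -2.48628125]
[331.79407801  89.66196495] [317.9509681 228.2269162]
```

View pics/w4.png

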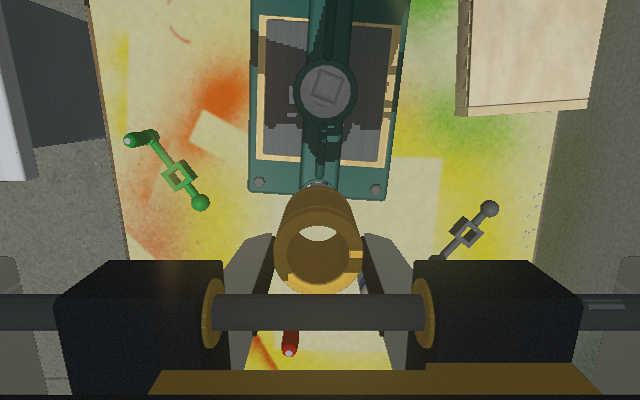

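The wrist view shows the squared shaft end at about (328,86) inside the gray seat disc at (325,91). The sleeve is held upright at (318,240), and the red handle of the crank is visible at (290,340).

```bash
python3 - <<'E'
from h import *
import pickle
W=pickle.load(open("w4.pkl","rb"));h=hsv(W)
m=(h[...,1]<45)
c=W
print(fitcyl(c,m[:, :]&True,.59,-.045,.13,.13,.026))
g=cv2.cvtColor(W["frame"],cv2.COLOR_RGB2GRAY).astype(int)
for r in range(62,112,2): print(r,' '.join('%3d'%v for v in g[r,300:356:2]))
print(proj(c,[.59,-.045,.228]),proj(c,[.59,-.045,.204]),proj(c,[.59,-.045,.13]))
# try column positions
for n in ["w1","wrist0"]:
    pass
E
```

```text
(array([ 0.59169808, -0.04242607]), np.float64(0.9639314697926059))
62  50  54  53  38  38  40  45  47  47  48  47  47  47  46  46  50  45  48  46  44  36  41  41  36  34  53  51  50
64  58  56  52  42  41  53  45  47  48  47  48  47  49  46  45  46  47  43  48  46  48  42  39  42  38  51  55  49
66  58  57  41  47  49  50  46  43  51  63  94  98  98  98  98  98  85  48  46  48  50  48  43  41  36  55  55  55
68  56  38  48  50  47  48  52  95  95  98  88  96  94  96  93  95  95  96  84  51  47  46  51  45  38  47  55  55
70  41  46  47  47  47  60  95  93  92  94  77  73  81  97  97  98  95  94  98  98  76  43  46  46  46  43  54  53
72  49  46  49  50  73  93  93  93  90  74  80  87  81  77  75  88  99  99  94  93  94  70  49  48  44  42  44  55
74  51  51  45  76  95  94  93  93  97  75  85  97  94  88  83  76  77  82  97  96  89  92  75  43  51  47  42  51
76  50  44  48  96  97  97  97  97 100  77  87  95  95  95  97  93  88  80  77  74  85  90  92  65  50  46  46  42
78  50  44  94  93  96  96  96  97  78  78  93  96  96  95  99  97  97  92  87  81  80  75  82  99  46  46  47  
[... 1232 characters left out ...]
  94  91  91  89  90  90  42  47  44
102  47  62  92  89  88  90  88  93  79  94  94  97  95  95  80  69  73  77  89  90  93  93  90  94  74  44  46  36
104  47  44  89  90  90  90  90  91  90  74  83  90  97  95  94  95  88  80  92  89  89  92  91  93  43  48  39  43
106  46  47  75  90  89  92  90  90  88  91  86  83  79  84  84  87  90  90  90  92  89  90  93  54  44  42  44  43
108  48  44  44  89  94  92  90  91  91  89  89  89  90  89  87  89  91  87  91  90  91  92  74  46  44  49  44  54
110  46  46  44  44  87  92  88  90  87  88  89  88  87  90  90  87  87  92  89  91  88  91  47  43  45  48  49  54
[325.07137115  89.70945939] [324.55437468  91.18173023] [323.39209301  94.4916047 ]
```

```bash
python3 - <<'E'
from h import *
import pickle
W=pickle.load(open("w4.pkl","rb"))
print(atz(W,327.5,86.3,.223)); P=[atz(W,*p,.223)[:2] for p in [(321,70),(343,79),(334,102),(312,94)]]
for i in range(4): d=P[(i+1)%4]-P[i];print(np.hypot(*d),np.degrees(np.arctan2(d[1],d[0])))
# second look after settling, refit the seat
c=cam("wrist");h=hsv(c);print(fitcyl(c,h[...,1]<45,.59,-.045,.13,.13,.026));s=robot.read_state();print(s['tool_pos'],s['orientation'],s['t'])
# silhouettes of sleeve in hand
m=((h[...,1]>90)&(h[...,0]<30)).astype(np.uint8)[:, :]
n,l,st,ce=cv2.connectedComponentsWithStats(m)
for i in range(1,n):
    if st[i,4]>800: print(st[i],ce[i])
x,y,z=s['tool_pos']
q=cylmask(c,x,y,z-.029,z+.031,.023); print(cv2.boundingRect(q))
E
```

```text
[ 0.59192566 -0.04231837  0.223     ]
0.017738376829474666 -21.409958282453935
0.01788110133236452 -111.89793771503604
0.017785610002844912 160.41524619508272
0.01844791591985166 67.99837892333757
(array([ 0.59124998, -0.04263545]), np.float64(0.9649522075557578))
[ 0.5846579  -0.12396406  0.30618016] [-2.22303237e+00 -2.21661981e+00  1.36863442e-03] 6.7
[  85    0   45  143 2131] [113.66635382  81.24167058]
[256  18  38 144 973] [262.17163412  78.87872559]
[ 340   26   61  145 1446] [383.1230982   98.90802213]
[  120    36   133   313 18446] [195.65233655 179.56863277]
[ 391   86   41   75 1489] [405.66353257 127.84620551]
[ 433  169  102   94 5957] [480.38845056 217.72318281]
[ 258  186  106  108 7459] [316.94275372 243.45099879]
[411 278  25  71 901] [425.12430633 313.46614872]
[  147   330   456    70 15135] [366.7683515  375.67690783]
(272, 181, 93, 113)
```

>>> {"op": "jog_arm", "data": {"rows": [[[0.2, 0.035, 0], [0, 0, 0]], [[0.4, 0.035, 0], [0, 0, 0]], [[0.408, 0.035, 0.08], [0, 0, 0]], [[0.408, 0.035, 0.16], [0, 0, 0]], [[0.408, 0.035, 0.16], [0, 0, 0]]]}}

```text
t: 7.2
tool_pos: [0.5906, -0.0399, 0.2716]
orientation: [-2.216, -2.22, 0.006]
force: [-0.3, 0.1, -3.8]
opening: 0.0442
gripper_force: 40.0
```

```bash
python3 - <<'E'
from h import *
c=cam("wrist","w5");s=robot.read_state();print(s['tool_pos'],s['orientation'],s['t'],s['force'])
E
```

```text
[ 0.59102067 -0.04061295  0.27317291] [-2.21823434 -2.21980445  0.00412404] 7.25 [-0.52202025 -0.14993473 -3.43798323]
```

View pics/w5.png

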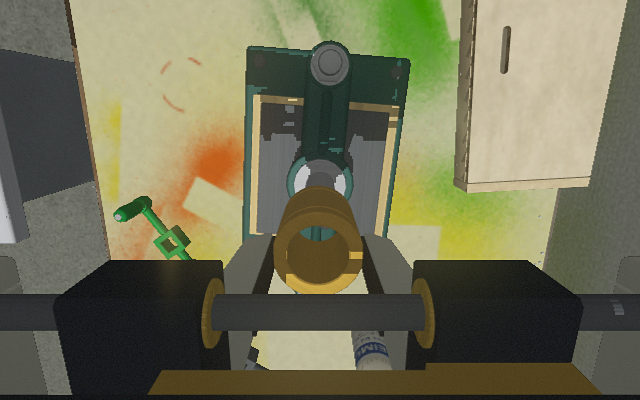

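The wrist view shows the sleeve at (318,240) in line over the shaft, with the seat at (320,180) behind it. I lower slowly and watch the force.

>>> {"op": "jog_arm", "data": {"rows": [[[0, 0, 0], [0, 0, 0]], [[0, 0, 0.04], [0, 0, 0]], [[0, 0, 0.08], [0, 0, 0]], [[0, 0, 0.12], [0, 0, 0]], [[0, 0, 0.15], [0, 0, 0]]]}}

```text
t: 7.75
tool_pos: [0.5919, -0.0414, 0.2443]
orientation: [-2.221, -2.22, 0.001]
force: [-0.3, -0.4, -2.1]
opening: 0.044
gripper_force: 40.0
```

```bash
python3 -c "
from h import *
s=robot.read_state();print(s['tool_pos'],s['orientation'],s['t'],s['force'],s['wrist_torque'])"
```

```text
[ 0.59189886 -0.04135482  0.24427544] [-2.22120399e+00 -2.22027462e+00  1.05760485e-03] 7.75 [-0.33667786 -0.44932177 -2.12077429] [0.03153342 0.06914874 0.0581405 ]
```

>>> {"op": "jog_arm", "data": {"rows": [[[-0.005, 0, 0.06], [0, 0, 0]], [[-0.005, 0, 0.12], [0, 0, 0]], [[-0.005, 0, 0.18], [0, 0, 0]], [[-0.005, 0, 0.18], [0, 0, 0]]]}}

```text
t: 8.15
tool_pos: [0.5908, -0.042, 0.2064]
orientation: [-2.219, -2.219, 0.004]
force: [-0.3, -0.6, -3.6]
opening: 0.0442
gripper_force: 40.0
```

>>> {"op": "jog_arm", "data": {"rows": [[[0, 0, 0.06], [0, 0, 0]], [[0, 0, 0.12], [0, 0, 0]], [[0, 0, 0.18], [0, 0, 0]], [[0, 0, 0.21], [0, 0, 0]], [[0, 0, 0.21], [0, 0, 0]]]}}

```text
t: 8.65
tool_pos: [0.5913, -0.042, 0.1658]
orientation: [-2.22, -2.22, 0.002]
force: [0.2, 0.1, -3.0]
opening: 0.0441
gripper_force: 40.0
```

```bash
python3 -c "
from h import *
s=robot.read_state();print(s['tool_pos'],s['orientation'],s['t'],s['force'],s['wrist_torque'])"
```

```text
[ 0.59134115 -0.04198869  0.16578358] [-2.21985636 -2.21997768  0.00241577] 8.65 [ 0.17438163  0.11339235 -3.02733989] [-0.03580078 -0.01809794  0.03874331]
```

>>> {"op": "jog_arm", "data": {"rows": [[[0, 0, 0.01], [0, 0, 0]], [[0, 0, 0.02], [0, 0, 0]], [[0, 0, 0.028], [0, 0, 0]], [[0, 0, 0.034], [0, 0, 0]], [[0, 0, 0.034], [0, 0, 0]]]}}

```text
t: 9.15
tool_pos: [0.5923, -0.0422, 0.1607]
orientation: [-2.221, -2.221, 0.0]
force: [-0.0, 0.7, -3.5]
opening: 0.044
gripper_force: 40.0
```

>>> {"op": "jog_arm", "data": {"rows": [[[0, 0, 0.004], [0, 0, 0]], [[0, 0, 0.008], [0, 0, 0]], [[0, 0, 0.008], [0, 0, 0]]]}}

```text
t: 9.45
tool_pos: [0.5923, -0.0422, 0.159]
orientation: [-2.221, -2.221, 0.0]
force: [0.5, 0.4, -3.0]
opening: 0.0444
gripper_force: 40.0
```

Not touching yet; go a little further.

>>> {"op": "jog_arm", "data": {"rows": [[[0, 0, 0.004], [0, 0, 0]], [[0, 0, 0.006], [0, 0, 0]], [[0, 0, 0.006], [0, 0, 0]]]}}

```text
t: 9.75
tool_pos: [0.5924, -0.0423, 0.1584]
orientation: [2.221, 2.221, 0.0]
force: [-1.3, -0.8, 1.1]
opening: 0.0445
gripper_force: 40.0
```

```bash
python3 -c "
from h import *
c=cam('wrist','w6')
s=robot.read_state();print(s['tool_pos'],s['orientation'],s['t'],s['force'],s['wrist_torque'])"
```

```text
[ 0.59241082 -0.04226685  0.15841444] [2.22121060e+00 2.22109233e+00 2.66487472e-04] 9.8 [-1.67709759 -0.50872376  2.20747859] [-0.07344731  0.36694937  0.05795788]
```

>>> {"op": "jog_arm", "data": {"rows": [[[0, 0, 0], [0, 0, 0]], [[0, 0, 0], [0, 0, 0]], [[0, 0, 0], [0, 0, 0]], [[0, 0, 0], [0, 0, 0]], [[0, 0, 0], [0, 0, 0]]], "hand": -1}}

```text
t: 10.3
tool_pos: [0.5923, -0.0422, 0.1579]
orientation: [2.221, 2.221, 0.0]
force: [-0.5, 0.2, -0.1]
opening: 0.0793
gripper_force: 0.0
```

>>> {"op": "jog_arm", "data": {"rows": [[[0, 0, 0], [0, 0, 0]], [[0, 0, -0.15], [0, 0, 0]], [[0, 0, -0.4], [0, 0, 0]], [[0, 0, -0.6], [0, 0, 0]], [[0.2, 0, -0.6], [0, 0, 0]]]}}

```text
t: 10.8
tool_pos: [0.5955, -0.0057, 0.286]
orientation: [2.22, 2.209, 0.01]
force: [1.8, 0.3, 0.8]
opening: 0.0932
gripper_force: 0.0
```

>>> {"op": "jog_arm", "data": {"rows": [[[0.25, -0.04, 0], [0, 0, 0]], [[0.5, -0.08, 0], [0, 0, 0]], [[0.75, -0.08, 0.2], [0, 0, 0]], [[1, -0.08, 0.4], [0, 0, 0]], [[1, -0.08, 0.6], [0, 0, 0]]]}}

```text
t: 11.3
tool_pos: [0.5776, 0.1972, 0.1713]
orientation: [2.217, 2.223, 0.009]
force: [0.4, -0.5, 0.1]
opening: 0.093
gripper_force: 0.0
```

>>> {"op": "jog_arm", "data": {"rows": [[[0.2, 0, 0.15], [0, 0, 0]], [[0.2, 0, 0.15], [0, 0, 0]], [[0.2, 0, 0.15], [0, 0, 0]]]}}

```text
t: 11.6
tool_pos: [0.5753, 0.2338, 0.1383]
orientation: [-2.219, -2.223, 0.004]
force: [0.2, -1.0, 0.7]
opening: 0.0929
gripper_force: 0.0
```

```bash
python3 - <<'E'
from h import *
W=cam("wrist","w7");s=robot.read_state();print(s['tool_pos'],s['orientation'],s['t'],s['opening'])
h=hsv(W);print(fitcyl(W,h[...,1]<40,.575,.246,0,.014,.03))
c=cam("side","s7")
E
```

```text
[0.57657693 0.23323597 0.14001434] [2.22030097e+00 2.22183335e+00 2.15682153e-04] 11.65 0.09250284430980779
(array([0.57440248, 0.24651674]), np.float64(0.9611851851851851))
```

>>> {"op": "jog_arm", "data": {"rows": [[[0.065, -0.01, 0.2], [0, 0, 0]], [[0.065, -0.01, 0.4], [0, 0, 0]], [[0.065, -0.01, 0.5], [0, 0, 0]], [[0.065, -0.01, 0.5], [0, 0, 0]], [[0.065, -0.01, 0.5], [0, 0, 0]]]}}

```text
t: 12.2
tool_pos: [0.5757, 0.2458, 0.0415]
orientation: [2.222, 2.219, 0.003]
force: [-0.1, 0.3, 0.5]
opening: 0.0933
gripper_force: 0.0
```

```bash
python3 - <<'E'
from h import *
W=cam("wrist");s=robot.read_state();print(s['tool_pos'],s['orientation'],s['t'],s['opening'])
h=hsv(W);print(fitcyl(W,h[...,1]<40,.575,.246,0,.014,.03))
E
```

```text
[0.57649518 0.24616954 0.04247278] [2.22128744 2.21889666 0.00574765] 12.25 0.09307946909742398
(array([0.57425808, 0.2461643 ]), np.float64(0.9691233514352211))
```

>>> {"op": "jog_arm", "data": {"rows": [[[0, -0.008, 0.1], [0, 0, 0]], [[0, -0.008, 0.17], [0, 0, 0]], [[0, -0.008, 0.19], [0, 0, 0]], [[0, -0.008, 0.19], [0, 0, 0]]]}}

```text
t: 12.65
tool_pos: [0.5725, 0.2461, 0.0014]
orientation: [-2.221, -2.221, 0.001]
force: [-0.6, -0.9, 0.4]
opening: 0.0928
gripper_force: 0.0
```

>>> {"op": "jog_arm", "data": {"rows": [[[0, 0, 0], [0, 0, 0]], [[0, 0, 0], [0, 0, 0]], [[0, 0, 0], [0, 0, 0]], [[0, 0, 0], [0, 0, 0]], [[0, 0, 0], [0, 0, 0]]], "hand": 1, "squeeze": 40}}

```text
t: 13.15
tool_pos: [0.5728, 0.2464, 0.0017]
orientation: [2.221, 2.221, 0.0]
force: [-0.1, 0.1, 0.4]
opening: 0.0571
gripper_force: 0.0
```

>>> {"op": "jog_arm", "data": {"rows": [[[0, 0, 0], [0, 0, 0]], [[0, 0, 0], [0, 0, 0]]]}}

```text
t: 13.35
tool_pos: [0.5727, 0.2463, 0.0015]
orientation: [2.221, 2.221, -0.0]
force: [-0.3, 0.0, 0.1]
opening: 0.0414
gripper_force: 0.0
```

```bash
python3 - <<'E'
from h import *
W=cam("wrist","w8");s=robot.read_state();print(s['tool_pos'],s['opening'],s['gripper_force'],s['force'])
h=hsv(W);print(fitcyl(W,h[...,1]<40,.575,.246,0,.014,.03))
f=W["frame"]
cv2.imwrite("pics/w8c.png",cv2.resize(f[120:330,180:460],None,fx=2.5,fy=2.5)[:,:,::-1])
E
```

```text
[0.57267032 0.24631186 0.00145242] 0.03769693111489687 0.0 [-0.03417347 -0.14029973 -0.22951597]
(array([0.5742265 , 0.24493339]), np.float64(0.1293132422137575))
```

View pics/w8c.png

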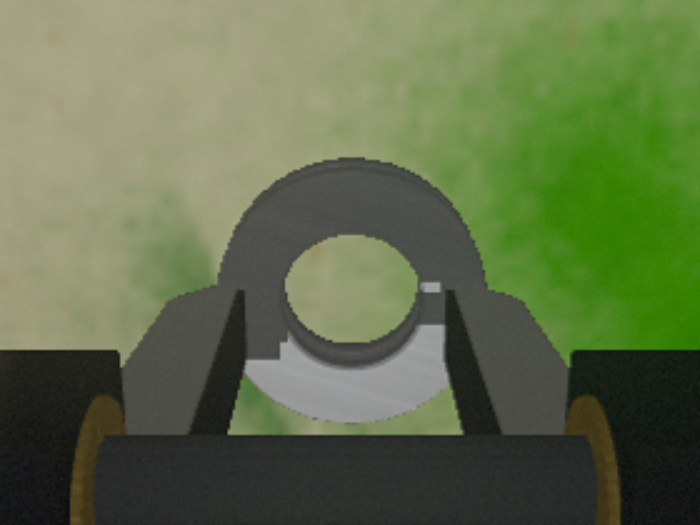

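The crop shows the finger tips inside the ring outline, at about (240,290) and (447,290), with the ring undisturbed and no grip force. I compute where the tips really are.

```bash
python3 - <<'E'
from h import *
W=cam("wrist");s=robot.read_state();x,y,z=s['tool_pos'];o=s['opening']/2;print(s['t'],s['tool_pos'],s['opening'],s['gripper_force'],s['force'])
for dz in (0,.01,.014,.02,.03):
  print(dz,[np.round((proj(W,[x+sx*o,y+sy*.0075,z+dz])-[180,120])*2.5) for sx in(-1,1) for sy in(-1,1)])
g=cv2.cvtColor(W["frame"],cv2.COLOR_RGB2GRAY)
cv2.imwrite("pics/w9c.png",cv2.resize(W["frame"][120:330,180:460],None,fx=2.5,fy=2.5)[:,:,::-1])
for r in range(222,256,3): print(r,' '.join('%3d'%v for v in g[r,262:374:3]))
# tin / bearing intact?
E
```

```text
13.45 [0.57266603 0.24631168 0.00144186] 0.03393414435047789 0.0 [-0.19181318 -0.36061469  0.04224531]
0 [array([272., 312.]), array([271., 252.]), array([415., 312.]), array([416., 252.])]
0.01 [array([268., 329.]), array([267., 267.]), array([418., 329.]), array([420., 267.])]
0.014 [array([267., 337.]), array([265., 273.]), array([420., 337.]), array([421., 273.])]
0.02 [array([264., 348.]), array([263., 283.]), array([422., 348.]), array([424., 283.])]
0.03 [array([260., 369.]), array([258., 300.]), array([427., 369.]), array([428., 300.])]
222 126 142 158  78  80  79  77  81  80  81  77  77  72 154 144 146 152 150 147 147 146 145 147 145 141 139 143  75  77  77  76  77  78  73  76  77  75 117
225 118 139  84  79  78  77  76  78  78  80  78  77 148 149 148 150 156 149 144 147 145 142 144 145 143 139 138 137  81  77  80  80  77  75  73  76  76 114
228 120 138  92  78  81  79  78  77  76  77  78  71 152 149 151 153 157 150 145 149 142 139 137 141 143 143 138 136  87  80  79  78  77  78  76  78  78  57
231 114 128  74  77  77  78  78  77  77  78  77 154 151 149 150 152 156 150 147 1
[... 622 characters left out ...]
 145 147 144 144 147 146 144 141 139  73  75  77  37  35  81  79  80  80  79
246  80  79  84  81  82  40  38  82  78  77  76  76  53 150 151 151 145 147 146 149 146 143 140 143 143 141 140  59  77  78  75  33  31  75  79  78  79  80
249  79  80  81  81  68  38  38  80  78  76  77  68  72 144 152 150 146 144 144 143 143 143 143 142 140 141  80  75  68  86  89  31  33  49  80  78  79  79
252  82  79  78  81  42  35  36  78  75  78  76  71  74  72  51 152 145 145 146 145 144 143 143 141 143  60  77  74 113 157 156  31  40  33  77  78  77  77
255  80  78  80  79  37  32  36  76  74  79  76  77  65  75  74  61 142 151 152 147 145 143 140  81  66  77  76  82 162 157 160  32  34  32  79  79  76  82
```

>>> {"op": "jog_arm", "data": {"rows": [[[0, 0, 0], [0, 0, 0]], [[0, 0, 0], [0, 0, 0]], [[0, 0, 0], [0, 0, 0]], [[0, 0, 0], [0, 0, 0]], [[0, 0, 0], [0, 0, 0]]], "hand": -1}}

```text
t: 13.95
tool_pos: [0.5727, 0.2463, 0.0015]
orientation: [-2.221, -2.221, 0.0]
force: [1.2, -0.6, 0.2]
opening: 0.0687
gripper_force: 0.0
```

>>> {"op": "jog_arm", "data": {"rows": [[[0, 0, 0], [0, 0, 0]], [[0, 0, 0], [0, 0, 0]], [[0, 0, 0.005], [0, 0, 0]], [[0, 0, 0.01], [0, 0, 0]], [[0, 0, 0.01], [0, 0, 0]]]}}

```text
t: 14.45
tool_pos: [0.5725, 0.2462, -0.0008]
orientation: [-2.221, -2.221, 0.001]
force: [-1.1, -0.0, -0.0]
opening: 0.0932
gripper_force: 0.0
```

```bash
python3 - <<'E'
from h import *
W=cam("wrist");s=robot.read_state();print(s['t'],s['tool_pos'],s['opening'],s['gripper_force'],s['force'])
h=hsv(W);print(fitcyl(W,h[...,1]<40,.575,.246,0,.014,.03))
E
```

```text
14.5 [ 0.57253976  0.24623326 -0.00071048] 0.09324387005520163 0.0 [-0.00219908 -0.01860048  0.45434494]
(array([0.57436677, 0.24624952]), np.float64(0.19774376197550003))
```

>>> {"op": "jog_arm", "data": {"rows": [[[0, 0.009, 0.01], [0, 0, 0]], [[0, 0.009, 0.02], [0, 0, 0]], [[0, 0.009, 0.03], [0, 0, 0]], [[0, 0.009, 0.04], [0, 0, 0]], [[0, 0.009, 0.04], [0, 0, 0]]]}}

```text
t: 15.0
tool_pos: [0.5741, 0.2462, -0.0091]
orientation: [-2.221, -2.221, 0.001]
force: [0.9, -0.4, 0.1]
opening: 0.0931
gripper_force: 0.0
```

>>> {"op": "jog_arm", "data": {"rows": [[[0, 0, 0.01], [0, 0, 0]], [[0, 0, 0.015], [0, 0, 0]], [[0, 0, 0.02], [0, 0, 0]], [[0, 0, 0.02], [0, 0, 0]]]}}

```text
t: 15.4
tool_pos: [0.5744, 0.2463, -0.0127]
orientation: [-2.221, -2.221, 0.0]
force: [-0.4, -0.5, 0.3]
opening: 0.0932
gripper_force: 0.0
```

>>> {"op": "jog_arm", "data": {"rows": [[[0, 0, 0.005], [0, 0, 0]], [[0, 0, 0.01], [0, 0, 0]], [[0, 0, 0.015], [0, 0, 0]], [[0, 0, 0.02], [0, 0, 0]], [[0, 0, 0.02], [0, 0, 0]]]}}

```text
t: 15.9
tool_pos: [0.5743, 0.2462, -0.0167]
orientation: [-2.221, -2.221, 0.0]
force: [-1.3, -0.6, 0.5]
opening: 0.0928
gripper_force: 0.0
```

```bash
python3 - <<'E'
from h import *
W=cam("wrist");s=robot.read_state();x,y,z=s['tool_pos'];print(s['t'],s['tool_pos'],s['opening'],s['force'])
g=cv2.cvtColor(W["frame"],cv2.COLOR_RGB2GRAY)
for r in range(216,252,3): print(r,' '.join('%3d'%v for v in g[r,200:440:6]))
for dz in (0,.02,.025,.03): print(dz,[proj(W,[x+sx*.0466,y+.0075,z+dz]).round() for sx in (-1,1)])
E
```

```text
15.95 [ 0.5744021   0.24630014 -0.01663717] 0.09309044910324236 [-0.42279421  0.19485955 -0.25116007]
216 140 138 141 136 136 130 131 130 139 145 146 145  71  73  72  72  68  73  72  71  70  71  69  73  73  70  69  69 113 113 104 104 104  94  85  87  85  86  84  84
219 142 137 141 129 131 125 132 128 130 144 144 149  74  73  75  73  71  73  72  67  71  71  71  68  69  69  71  72 113 110 109 101  94  94  89  88  84  84  83  82
222 141 138 141 133 131 129 128 124 128 141 144  86  72  74  72  72  74  73  71  71  70  68  70  67  68  68  70  74  62 112 108 100  92  96  91  86  84  85  84  81
225 138 137 138 136 134 129 125 119 121 139 144  68  73  69  70  72  72  70  76 146 140  76  66  72  71  69  70  67  71 109 105  95  92  97  94  94  87  83  84  84
228 138 141 139 136 129 121 121 112 117 132 145  69  76  73  69  68  72  68 139 136 134 135  78  69  68  70  72  69  67 112 103  97  97  99  91  95  87  86  83  84
231 138 144 140 138 128 118 114 110 114 124 145  73  75  73  73  69  65 131 136 136 136 137 131  64  70  66  69  72  68 112 105 103 104 100  94  93  90  85  85  81
234 141 143 14
[... 459 characters left out ...]
29  67  70  69  72
243  72  76  73  68  34 123 117 104 101 108  69  70  71  70  71 141 135 137 140 138 135 136 130 124 127  69  68  72  70  67 105 108 103 104  95  26  40  68  71  70
246  73  73  75  37  37 121 113 106  99 103  72  69  70  71  68 140 136 137 142 138 136 140 131 123 125  67  68  68  73  68 106 110 107 105  96  28  28  72  68  70
249  71  74  71  35  28 122 106 105  98 105  68  69  70  71  68 140 136 141 139 138 138 137 131 127 122  72  69  69  77  77 113 109 112 105 101  21  30  72  72  69
0 [array([238., 221.]), array([398., 221.])]
0.02 [array([229., 233.]), array([406., 233.])]
0.025 [array([226., 236.]), array([408., 237.])]
0.03 [array([224., 240.]), array([411., 240.])]
```

>>> {"op": "jog_arm", "data": {"rows": [[[0, 0, 0.01], [0, 0, 0]], [[0, 0, 0.01], [0, 0, 0]], [[0, 0, 0.01], [0, 0, 0]], [[0, 0, 0.01], [0, 0, 0]], [[0, 0, 0.01], [0, 0, 0]]], "hand": 1, "squeeze": 40}}

```text
t: 16.45
tool_pos: [0.5746, 0.2463, -0.0184]
orientation: [2.221, 2.221, 0.0]
force: [0.6, 0.1, -1.1]
opening: 0.0585
gripper_force: 40.3
```

>>> {"op": "jog_arm", "data": {"rows": [[[0, 0, 0], [0, 0, 0]], [[0, 0, 0], [0, 0, 0]]]}}

```text
t: 16.65
tool_pos: [0.5745, 0.2463, -0.0185]
orientation: [2.221, 2.221, 0.0]
force: [-0.1, 0.8, 0.8]
opening: 0.0578
gripper_force: 40.0
```

>>> {"op": "jog_arm", "data": {"rows": [[[0, 0, -0.1], [0, 0, 0]], [[0, 0, -0.35], [0, 0, 0]], [[0, 0, -0.6], [0, 0, 0]], [[0, 0, -0.8], [0, 0, 0]], [[0, 0, -1], [0, 0, 0]]]}}

```text
t: 17.15
tool_pos: [0.5743, 0.2462, 0.1833]
orientation: [2.221, 2.221, 0.0]
force: [1.1, -0.3, -2.5]
opening: 0.0581
gripper_force: 40.0
```

>>> {"op": "jog_arm", "data": {"rows": [[[-0.2, 0.02, -0.2], [0, 0, 0]], [[-0.4, 0.04, -0.35], [0, 0, 0]], [[-0.6, 0.06, -0.4], [0, 0, 0]], [[-0.8, 0.08, -0.4], [0, 0, 0]], [[-0.95, 0.088, -0.4], [0, 0, 0]]]}}

```text
t: 17.65
tool_pos: [0.5924, 0.0538, 0.2622]
orientation: [2.222, 2.219, 0.001]
force: [-0.1, 0.6, -2.3]
opening: 0.058
gripper_force: 40.0
```

>>> {"op": "jog_arm", "data": {"rows": [[[-0.2, 0, 0], [0, 0, 0]], [[-0.4, 0, 0], [0, 0, 0]], [[-0.495, 0, 0], [0, 0, 0]], [[-0.495, 0, 0], [0, 0, 0]], [[-0.495, 0, 0], [0, 0, 0]]]}}

```text
t: 18.15
tool_pos: [0.5919, -0.0427, 0.261]
orientation: [-2.222, -2.22, 0.0]
force: [-0.5, -0.7, -1.2]
opening: 0.058
gripper_force: 40.0
```

```bash
python3 - <<'E'
from h import *
W=cam("wrist","w10");s=robot.read_state();x,y,z=s['tool_pos'];print(s['t'],s['tool_pos'],s['orientation'],s['force'])
h=hsv(W);print(fitcyl(W,h[...,1]<40,x,y,z+.0185,z+.0325,.03))
E
```

```text
18.2 [ 0.59195507 -0.04199264  0.26118047] [-2.22077965e+00 -2.22099495e+00 -4.12438564e-05] [ 0.19819238  0.8023435  -1.38586765]
(array([ 0.59139141, -0.04270538]), np.float64(0.1065536226736088))
```

>>> {"op": "jog_arm", "data": {"rows": [[[0, 0, 0.08], [0, 0, 0]], [[0, 0, 0.16], [0, 0, 0]], [[0, 0, 0.2], [0, 0, 0]], [[0, 0, 0.24], [0, 0, 0]], [[0, 0, 0.28], [0, 0, 0]]]}}

```text
t: 18.7
tool_pos: [0.5919, -0.0424, 0.2045]
orientation: [-2.221, -2.222, 0.001]
force: [0.7, 0.7, -2.5]
opening: 0.0582
gripper_force: 40.0
```

>>> {"op": "jog_arm", "data": {"rows": [[[0, 0, 0.04], [0, 0, 0]], [[0, 0, 0.08], [0, 0, 0]], [[0, 0, 0.12], [0, 0, 0]], [[0, 0, 0.14], [0, 0, 0]], [[0, 0, 0.15], [0, 0, 0]]]}}

```text
t: 19.2
tool_pos: [0.5918, -0.0427, 0.1748]
orientation: [-2.221, -2.221, 0.001]
force: [-0.2, -0.4, -2.1]
opening: 0.0578
gripper_force: 40.0
```

>>> {"op": "jog_arm", "data": {"rows": [[[0, 0, 0.004], [0, 0, 0]], [[0, 0, 0.008], [0, 0, 0]], [[0, 0, 0.008], [0, 0, 0]]]}}

```text
t: 19.5
tool_pos: [0.5923, -0.0428, 0.1742]
orientation: [2.221, 2.221, 0.0]
force: [0.2, -0.0, -2.0]
opening: 0.058
gripper_force: 40.0
```

>>> {"op": "jog_arm", "data": {"rows": [[[0, 0, 0.004], [0, 0, 0]], [[0, 0, 0.008], [0, 0, 0]], [[0, 0, 0.012], [0, 0, 0]], [[0, 0, 0.012], [0, 0, 0]]]}}

```text
t: 19.9
tool_pos: [0.5921, -0.0427, 0.1715]
orientation: [2.221, 2.221, 0.0]
force: [-1.0, 0.6, -1.9]
opening: 0.0578
gripper_force: 40.0
```

>>> {"op": "jog_arm", "data": {"rows": [[[0, 0, 0.003], [0, 0, 0]], [[0, 0, 0.003], [0, 0, 0]], [[0, 0, 0.003], [0, 0, 0]]]}}

```text
t: 20.2
tool_pos: [0.5922, -0.0427, 0.1715]
orientation: [2.221, 2.221, 0.0]
force: [-3.7, 1.0, 4.2]
opening: 0.0579
gripper_force: 40.0
```

>>> {"op": "jog_arm", "data": {"rows": [[[0, 0, 0], [0, 0, 0]], [[0, 0, 0], [0, 0, 0]], [[0, 0, 0], [0, 0, 0]], [[0, 0, 0], [0, 0, 0]], [[0, 0, 0], [0, 0, 0]]], "hand": -1}}

```text
t: 20.7
tool_pos: [0.5921, -0.0427, 0.1707]
orientation: [-2.221, -2.221, 0.0]
force: [0.5, 0.2, -0.5]
opening: 0.0914
gripper_force: 0.0
```

>>> {"op": "jog_arm", "data": {"rows": [[[0, 0, -0.1], [0, 0, 0]], [[0, 0, -0.3], [0, 0, 0]], [[0, 0, -0.5], [0, 0, 0]], [[-0.2, -0.05, -0.5], [0, 0, 0]], [[-0.4, -0.1, -0.5], [0, 0, 0]]]}}

```text
t: 21.2
tool_pos: [0.5731, -0.123, 0.2733]
orientation: [2.216, 2.222, 0.003]
force: [0.8, -0.1, -0.6]
opening: 0.0931
gripper_force: 0.0
```

>>> {"op": "jog_arm", "data": {"rows": [[[-0.22, -0.1, 0], [0, 0, -0.09]], [[-0.44, -0.2, 0], [0, 0, -0.18]], [[-0.66, -0.3, 0], [0, 0, -0.27]], [[-0.88, -0.4, 0], [0, 0, -0.36]], [[-1, -0.5, 0], [0, 0, -0.45]]]}}

```text
t: 21.7
tool_pos: [0.4709, -0.3251, 0.2707]
orientation: [1.313, 2.854, -0.001]
force: [1.0, -0.6, -1.0]
opening: 0.0931
gripper_force: 0.0
```

```bash
python3 - <<'E'
from h import *
import pickle
from scipy.spatial.transform import Rotation as R
S=pickle.load(open("scene0.pkl","rb"))
s=robot.read_state();print(s['t'],s['tool_pos'],R.from_rotvec(s['orientation']).as_matrix().round(3),s['q'])
print("bottle",atz(S,379,256,0),"green handle",atz(S,277,254,.05),atz(S,307,267,.0), "tool",)
E
```

```text
21.7 [ 0.47090408 -0.32509168  0.27065764] [[-0.651  0.759 -0.   ]
 [ 0.759  0.651 -0.   ]
 [-0.    -0.    -1.   ]] [-6.93558907e-01  3.59823016e-02  1.45313999e+00 -3.73761037e-04
  1.65227345e+00 -1.40205920e+00]
bottle [ 0.66593538 -0.30995695  0.        ] green handle [ 0.34929717 -0.09847036  0.05      ] [ 0.42168491 -0.18090565  0.        ] tool
```

```bash
cat >> h.py <<'E'
def hull(c,P):
    m=np.zeros((400,640),np.uint8); h=cv2.convexHull(np.float32([proj(c,p) for p in P]))
    cv2.fillConvexPoly(m,np.int32(np.round(h*16)),1,shift=4); return m
def box(x0,x1,y0,y1,z0,z1): return [(x,y,z) for x in(x0,x1) for y in(y0,y1) for z in(z0,z1)]
def crankmask(c,p,zb=0):
    x,y,a=p; T=lambda P:[(x+np.cos(a)*q[0]-np.sin(a)*q[1],y+np.sin(a)*q[0]+np.cos(a)*q[1],zb+q[2]) for q in P]
    B=[(-.062+.017*np.cos(t)*np.cos(e),.017*np.sin(t)*np.cos(e),.016+.017*np.sin(e)) for t in A[::3] for e in np.linspace(-1.57,1.57,9)]
    H=[(.085+.0125*np.cos(t),.0125*np.sin(t),z) for t in A[::3] for z in(.028,.088)]
    parts=[box(-.021,.021,-.021,.021,0,.03),box(-.062,.085,-.008,.008,.008,.024),B,H]
    m=np.zeros((400,640),np.uint8)
    for P in parts: m|=hull(c,T(P))
    return m
def fitcrank(c,p0,zb=0):
    h=hsv(c); m=((h[...,1]<45)&(h[...,2]<135))|((h[...,1]>150)&((h[...,0]<8)|(h[...,0]>172)))
    # only look near the expected place
    near=cv2.dilate(crankmask(c,p0,zb),np.ones((41,41)))
    m=(m&(near>0)).astype(np.uint8); 
    m=cv2.morphologyEx(m,cv2.MORPH_CLOSE,np.ones((3,3)))
    f=lambda p:1-(m&(q:=crankmask(c,p,zb))).sum()/(m|q).sum()
    best=None
    for da in(-.1,0,.1):
        a=p0[2]+da
        r=minimize(f,[p0[0],p0[1],a],method="Nelder-Mead",options=dict(initial_simplex=[[p0[0],p0[1],a],[p0[0]+.012,p0[1],a],[p0[0],p0[1]+.012,a],[p0[0],p0[1],a+.15]],xatol=1e-4,fatol=1e-4))
        if best is None or r.fun<best.fun: best=r
    return best.x,1-best.fun,m
E
python3 - <<'E'
from h import *
c=cam("wrist","w11");s=robot.read_state();print(s['t'],s['tool_pos'])
p,i,m=fitcrank(c,[.4715,-.343,-.576]);print(p,np.degrees(p[2]),i)
f=c["frame"].copy();cs,_=cv2.findContours(crankmask(c,p),0,1);cv2.drawContours(f,cs,-1,(255,0,255),1)
cs,_=cv2.findContours(m,0,1);cv2.drawContours(f,cs,-1,(0,255,255),1)
cv2.imwrite("pics/w11o.png",f[:,:,::-1])
E
```

```text
21.75 [ 0.46770706 -0.32877977  0.27067126]
[ 0.46921338 -0.34452829 -0.54938746] -31.477582523108875 0.577109896782028
```

View pics/w11o.png

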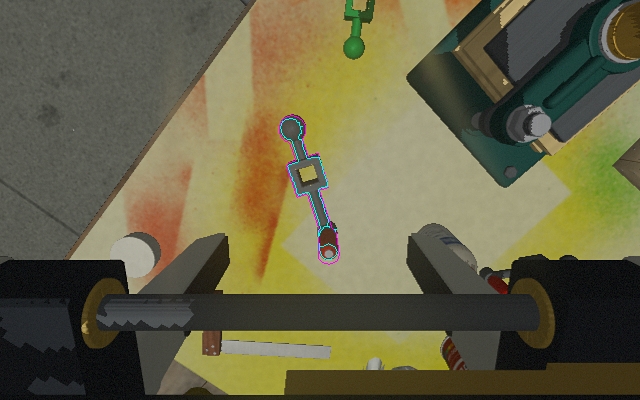

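The overlay shows the crank hub at about (308,175), the ball at (291,128) and the handle at (328,252). The fit is close in place, but the handle mask is incomplete.

```bash
sed -i 's/(h\[...,1\]>150)&((h/(h[...,1]>100)\&((h/' h.py; python3 - <<'E'
from h import *
from scipy.spatial.transform import Rotation as R
c=cam("wrist","w12");s=robot.read_state();M=R.from_rotvec(s['orientation']).as_matrix();print(s['t'],s['tool_pos'],np.degrees(np.arctan2(M[1,0],M[0,0])))
p,i,m=fitcrank(c,[.469,-.3445,-.55]);print(p,np.degrees(p[2]),i)
a,b=atz(c,291,128,.016),atz(c,308,174,.03);print(a,b,np.degrees(np.arctan2(*(b-a)[1::-1])),np.hypot(*(b-a)[:2]))
h=hsv(c)
for q in[(328,240),(328,252),(322,228),(297,145),(296,172),(280,150),(320,205)]:print(q,h[q[1],q[0]])
tool=M.T@(np.array([p[0],p[1],0])-s['tool_pos']);print(tool/.2)
E
```

```text
21.8 [ 0.46943235 -0.3264108   0.27072372] 130.43598317238138
[ 0.468724   -0.34319379 -0.56045987] -32.11198489119544 0.5782728104974062
[ 0.41083021 -0.31696321  0.016     ] [ 0.46457999 -0.34521764  0.03      ] -27.729379258423688 0.06072356958521786
(328, 240) [  9 164  84]
(328, 252) [ 10   6 135]
(322, 228) [25 54 61]
(297, 145) [22 99 98]
(296, 172) [24 14 93]
(280, 150) [ 18 188 160]
(320, 205) [60 12 88]
[-0.06136407 -0.05501847  1.35371526]
```

>>> {"op": "jog_arm", "data": {"rows": [[[-0.05, -0.05, 0.15], [0, 0, -0.09]], [[-0.05, -0.05, 0.3], [0, 0, -0.18]], [[-0.05, -0.05, 0.3], [0, 0, -0.19]], [[-0.05, -0.05, 0.3], [0, 0, -0.19]], [[-0.05, -0.05, 0.3], [0, 0, -0.19]]]}}

```text
t: 22.3
tool_pos: [0.4721, -0.3368, 0.213]
orientation: [0.885, 3.012, -0.002]
force: [0.1, 0.6, 0.7]
opening: 0.0933
gripper_force: 0.0
```

```bash
sed -i 's/|((h\[...,1\]>100).*$/|((h[...,1]>90)\&((h[...,0]<13)|(h[...,0]>172))\&(h[...,2]<150))/' h.py; cat > lc.py <<'E'
from h import *
from scipy.spatial.transform import Rotation as R
import sys
c=cam("wrist",sys.argv[1]);s=robot.read_state();M=R.from_rotvec(s['orientation']).as_matrix();print(s['t'],s['tool_pos'],np.degrees(np.arctan2(M[1,0],M[0,0])))
p,i,m=fitcrank(c,[.468,-.344,-.55]);print(p,np.degrees(p[2]),i)
tool=M.T@(np.array([p[0],p[1],0])-s['tool_pos']);print(tool/.2)
# hub outline alone: quad contour of gray blob after opening
h=hsv(c);g=((h[...,1]<60)&(h[...,2]<120)).astype(np.uint8)
u=proj(c,[p[0],p[1],.03]);print(u)
u=u.astype(int)
G=cv2.cvtColor(c["frame"],cv2.COLOR_RGB2GRAY)
for r in range(u[1]-42,u[1]+43,4):print(r,' '.join('%3d'%v for v in h[r,u[0]-48:u[0]+49:4,1]))
E
python3 lc.py w13
```

```text
22.35 [ 0.47216002 -0.33698527  0.21328602] 147.29316472208535
[ 0.46808194 -0.34388812 -0.54796199] -31.395909398056013 0.4730371009490941
[ 0.00197428 -0.0396951   1.06644294]
[310.48273144 174.66317269]
132 206 209 200 198 191 193 190 177 161 186 187  64  88  77 181 175 176 162 165 163 152 146 147 135 127
136 203 209 193 196 190 195 199 178 182 177 175  19  94  86 171 164 176 167 160 151 145 134 140 137 112
140 206 200 195 192 195 199 186 185 187 182 171  86  77  82 173 171 153 148 162 152 149 132 128 116 117
144 201 204 197 193 197 189 192 178 167 174 172  78  81  85  82 173 168 158 144 137 128 133 130 112 113
148 209 198 219 205 193 193 183 194 177 180 171  26  70  79  87 144 164 156 123 141 142 126 124 114 101
152 213 206 216 206 196 200 192 181 178 182 157  70  74  73  78 146 146 141 122 134 129 118 121 113 103
156 215 206 216 209 198 190 199 195  28  31  32  91  82  75  94  85  81  60 125 123 111 114  99 103  89
160 215 213 206 197 191 197 202 206  11   9  14  72  72  81  73  65  61  65 133 114 110 105  93  94  91
164 209 210 203 201 200 203 201 212  14  11  10 109 112 116 11
[... 693 characters left out ...]
 150 138   6  11   8   8  14  14   8  12  11   6  72  69  68  54  53  51  48
196 197 197 185 164 134 145 119 107 115 108 106  73  24  26  47  88  77  67  62  49  50  49  52  51  50
200 210 197 168 148 126 121 127 125 110 119  99  69  20  25  32  88  80  58  52  48  50  51  51  49  48
204 203 188 155 153 129 128 124 128 113 104 106  72  21  18  43  68  50  53  50  48  48  47  51  51  49
208 209 172 167 138 134 122 120 113 100 104 102  68  21  28  37  51  50  50  52  52  50  49  45  49  52
212 193 166 156 155 152 129 111 101  99 105  95  61  18  22  44  54  45  50  53  50  48  52  48  49  50
216 173 161 147 143 130 128 121 104 100  94  67  53  18  18  27  51  55  52  51  48  49  47  48  51  48
```

```bash
cat > lc2.py <<'E'
import sys,h as H
from h import *
from scipy.spatial.transform import Rotation as R
c=cam("wrist");s=robot.read_state();M=R.from_rotvec(s['orientation']).as_matrix();print(s['t'],s['tool_pos'],np.degrees(np.arctan2(M[1,0],M[0,0])))
hh=hsv(c);p0=[float(v) for v in sys.argv[1:4]]
for T in (115,125):
    m=((hh[...,2]<T)&(cv2.dilate(crankmask(c,p0),np.ones((25,25)))>0)).astype(np.uint8)
    f=lambda p:1-(m&(q:=crankmask(c,p))).sum()/(m|q).sum()
    r=minimize(f,p0,method="Nelder-Mead",options=dict(initial_simplex=[p0,[p0[0]+.01,p0[1],p0[2]],[p0[0],p0[1]+.01,p0[2]],[p0[0],p0[1],p0[2]+.1]],xatol=1e-4,fatol=1e-4))
    p=r.x;print(T,p,np.degrees(p[2]),1-r.fun)
    print('shift',(M.T@(np.array([p[0],p[1],0])-s['tool_pos'])/.2).round(4))
# hub rectangle on its own
q=cv2.morphologyEx(m,cv2.MORPH_CLOSE,np.ones((3,3)));cs,_=cv2.findContours(q,0,1)
k=np.zeros_like(q);cv2.drawContours(k,cs,-1,1,-1)
k=cv2.morphologyEx(k,cv2.MORPH_OPEN,np.ones((27,27)));cs,_=cv2.findContours(k,0,2)
for a in cs: print(cv2.minAreaRect(a))
print(proj(c,[p[0],p[1],.03]),proj(c,[p[0],p[1],.0]))
E
python3 lc2.py .468 -.344 -.565
```

```text
22.4 [ 0.47206172 -0.33705922  0.21313292] 147.32465364672677
115 [ 0.46837452 -0.34303214 -0.5547021 ] -31.782089443448733 0.79807912188429
shift [ 0.0028 -0.0347  1.0657]
125 [ 0.46829855 -0.34301695 -0.55431362] -31.75983113840488 0.8095020557332115
shift [ 0.0031 -0.0348  1.0657]
((311.5, 172.5), (39.0, 37.0), 90.0)
[311.37600011 174.0991085 ] [311.83858519 169.32489146]
```

>>> {"op": "jog_arm", "data": {"rows": [[[0.003, -0.035, 0.2], [0, 0, -0.01]], [[0.003, -0.035, 0.4], [0, 0, -0.01]], [[0.003, -0.035, 0.6], [0, 0, -0.01]], [[0.003, -0.035, 0.7], [0, 0, -0.01]], [[0.003, -0.035, 0.7], [0, 0, -0.01]]]}}

```text
t: 22.9
tool_pos: [0.4651, -0.3407, 0.068]
orientation: [-0.858, -3.017, -0.004]
force: [-0.3, 0.1, -0.6]
opening: 0.093
gripper_force: 0.0
```

```bash
python3 lc2.py .468 -.343 -.555
```

```text
22.95 [ 0.466355   -0.34181582  0.07058094] 148.27407152035363
115 [ 0.46866644 -0.34308897 -0.55445725] -31.768060140908773 0.7977434499469938
shift [-0.0138  0.0006  0.3529]
125 [ 0.46866644 -0.34308897 -0.55445725] -31.768060140908773 0.7977434499469938
shift [-0.0138  0.0006  0.3529]
((317.5, 346.5), (105.0, 65.0), 90.0)
((317.5, 215.5), (65.0, 59.0), 90.0)
((317.5, 128.0), (42.0, 41.0), 90.0)
[317.513266   220.01465925] [317.5049272  208.12051249]
```

>>> {"op": "jog_arm", "data": {"rows": [[[-0.008, 0, 0.15], [0, 0, 0]], [[-0.008, 0, 0.3], [0, 0, 0]], [[-0.008, 0, 0.4], [0, 0, 0]], [[-0.008, 0, 0.44], [0, 0, 0]], [[-0.008, 0, 0.44], [0, 0, 0]]]}}

```text
t: 23.45
tool_pos: [0.4687, -0.3437, -0.0161]
orientation: [0.858, 3.021, -0.001]
force: [0.4, 0.3, 0.2]
opening: 0.0932
gripper_force: 0.0
```

```bash
python3 lc2.py .4685 -.343 -.555
```

```text
23.5 [ 0.46920606 -0.34411946 -0.01520273] 148.31135408128438
115 [ 0.46918323 -0.343325   -0.55654177] -31.887494414495226 0.837511961722488
shift [ 0.002   0.0033 -0.076 ]
125 [ 0.46918323 -0.343325   -0.55654177] -31.887494414495226 0.8374318247057698
shift [ 0.002   0.0033 -0.076 ]
((318.4999694824219, 244.99996948242188), (112.99998474121094, 307.99993896484375), -0.0)
[319.00608083 269.02551433] [318.82031842 243.90733369]
```

>>> {"op": "jog_arm", "data": {"rows": [[[0.002, 0, 0], [0, 0, 0]], [[0.002, 0, 0], [0, 0, 0]], [[0.002, 0, 0], [0, 0, 0]], [[0.002, 0, 0], [0, 0, 0]], [[0.002, 0, 0], [0, 0, 0]]], "hand": 1, "squeeze": 60}}

```text
t: 24.0
tool_pos: [0.4678, -0.3431, -0.0169]
orientation: [0.857, 3.022, -0.0]
force: [0.5, -0.6, -0.3]
opening: 0.0572
gripper_force: 0.0
```

>>> {"op": "jog_arm", "data": {"rows": [[[0, 0, 0], [0, 0, 0]], [[0, 0, 0], [0, 0, 0]], [[0, 0, 0], [0, 0, 0]], [[0, 0, 0], [0, 0, 0]]]}}

```text
t: 24.4
tool_pos: [0.4677, -0.3428, -0.0172]
orientation: [-0.857, -3.022, -0.0]
force: [0.3, 0.3, 0.9]
opening: 0.0418
gripper_force: 60.0
```

```bash
python3 lc2.py .4685 -.343 -.555
```

```text
24.45 [ 0.46772504 -0.34277587 -0.01717205] 148.32826274970893
115 [ 0.46914947 -0.34381714 -0.55424792] -31.75606677077449 0.7834793491864831
shift [-0.0088 -0.0007 -0.0859]
125 [ 0.46917682 -0.34383226 -0.55412782] -31.74918518163693 0.7831546023235031
shift [-0.0089 -0.0007 -0.0859]
((318.5, 246.5), (305.0, 117.0), 90.0)
[317.59451985 273.13350137] [317.60654505 247.34057925]
```

>>> {"op": "jog_arm", "data": {"rows": [[[0, 0, -0.1], [0, 0, 0]], [[0, 0, -0.35], [0, 0, 0]], [[0, 0, -0.6], [0, 0, 0]], [[0, 0, -0.8], [0, 0, 0]], [[0, 0, -1], [0, 0, 0]]]}}

```text
t: 24.95
tool_pos: [0.467, -0.3426, 0.1837]
orientation: [-0.857, -3.021, -0.001]
force: [0.4, -0.8, -5.3]
opening: 0.0415
gripper_force: 60.0
```

>>> {"op": "jog_arm", "data": {"rows": [[[0.03, 0.15, -0.2], [0, 0, 0]], [[0.06, 0.35, -0.35], [0, 0, 0]], [[0.09, 0.55, -0.4], [0, 0, 0]], [[0.12, 0.75, -0.4], [0, 0, 0]], [[0.13, 0.8, -0.4], [0, 0, 0]]]}}

```text
t: 25.45
tool_pos: [0.5306, -0.1894, 0.2624]
orientation: [-0.852, -3.023, -0.002]
force: [-0.3, -0.5, -6.7]
opening: 0.0418
gripper_force: 60.0
```

>>> {"op": "jog_arm", "data": {"rows": [[[0.03, 0.2, 0], [0, 0, -0.05]], [[0.06, 0.4, 0], [0, 0, -0.11]], [[0.1, 0.6, 0], [0, 0, -0.11]], [[0.13, 0.8, 0], [0, 0, -0.11]], [[0.13, 0.8, 0], [0, 0, -0.11]]]}}

```text
t: 25.95
tool_pos: [0.5918, -0.0389, 0.261]
orientation: [-0.586, -3.084, -0.003]
force: [0.8, -0.1, -5.7]
opening: 0.0415
gripper_force: 60.0
```

```bash
python3 - <<'E'
from h import *
from scipy.spatial.transform import Rotation as R
c=cam("wrist","w20");s=robot.read_state();M=R.from_rotvec(s['orientation']).as_matrix();print(s['t'],s['tool_pos'],np.degrees(np.arctan2(M[1,0],M[0,0])),s['force'],s['gripper_force'],s['q'])
print((M.T@(np.array([.592,-.0425,0])-s['tool_pos'])/.2).round(4))
E
```

```text
26.0 [ 0.59118665 -0.04134573  0.26105549] 158.42916025536016 [-0.64888693 -1.01189038 -5.03862843] 59.997557401657104 [-1.56306708e-01  9.58404310e-02  1.40792656e+00 -2.77055754e-05
  1.64079515e+00 -1.35062373e+00]
[-0.0097 -0.003   1.3053]
```

```bash
python3 - <<'E'
from h import *
from scipy.spatial.transform import Rotation as R
c=cam("wrist","w21");s=robot.read_state();M=R.from_rotvec(s['orientation']).as_matrix();P=s['tool_pos'];print(s['t'],P)
zt=P[2]+.0172+.03
X=lambda a,b:P+M@np.array([a,b,-.0472])
for a in(-.021,-.01125,0,.01125,.021): print(a,[proj(c,X(a,b)).round(1) for b in(-.021,-.01125,.01125,.021)])
g=cv2.cvtColor(c["frame"],cv2.COLOR_RGB2GRAY)
for r in range(220,300,3):print(r,' '.join('%3d'%v for v in g[r,270:370:3]))
E
```

```text
26.05 [ 0.59089654 -0.04288584  0.26128716]
-0.021 [array([270. , 311.1]), array([290.7, 311.1]), array([338.5, 311.2]), array([359.2, 311.2])]
-0.01125 [array([269.3, 292.5]), array([290.3, 292.5]), array([338.9, 292.6]), array([359.9, 292.6])]
0 [array([268.4, 270.3]), array([289.8, 270.4]), array([339.3, 270.4]), array([360.7, 270.5])]
0.01125 [array([267.5, 247.3]), array([289.4, 247.4]), array([339.8, 247.4]), array([361.6, 247.5])]
0.021 [array([266.7, 226.7]), array([288.9, 226.7]), array([340.2, 226.8]), array([362.4, 226.8])]
220  81  77  54  55  56  56  52  53  52  51  56  55  58  58  57  57  60  63  58  60  52  57  55  53  54  53  53  53  50  53  55  61  62  59
223 115  54  57  53  56  55  59  55  52  53  53  52  54  57  61  58  62  62  56  57  53  52  54  53  53  55  52  56  56  57  56  58  59  87
226 116  55  52  50  55  54  57  54  54  50  50  54  54  53  52  53  56  55  49  57  51  52  56  55  53  53  53  58  53  54  51  55 110 108
229  70  63  61  58  61  62  62  62  56  57  59  58  55  57  57  59  61  59  56  59  60  55  58  61  57  57  59  54  58  57  59  61 103 199
[... 2520 characters left out ...]

286  34  60  60  65  60  61  63  62  51  49  53  54  56  56  53  54  53  54  55  54  57  55  55  56  56  80  61  59  62  61  62  44  34  38
289  34  64  60  59  60  59  60  61  52  53  54  56  57  52  57  50  52  53  54  54  53  53  52  58  60  93  63  63  59  58  61  96  35  39
292  20  58  58  62  60  58  60  64  56  56  54  52  54  56  54  55  53  53  51  55  54  55  55  55  58 168  60  61  59  61  61  94  36  38
295  56  54  55  58  52  54  54  57  56  53  58  57  57  58  59  56  54  56  52  57  53  56  58  55  57  55  58  53  51  57  55  56  54  54
298  56  54  57  52  57  56  56  56  58  58  59  59  56  59  57  56  55  57  55  60  57  61  57  57  55  57  58  57  55  57  56  58  55  55
```

>>> {"op": "jog_arm", "data": {"rows": [[[0, 0, 0.05], [0, 0, 0]], [[0, 0, 0.1], [0, 0, 0]], [[0, 0, 0.15], [0, 0, 0]], [[0, 0, 0.15], [0, 0, 0]], [[0, 0, 0.15], [0, 0, 0]]]}}

```text
t: 26.55
tool_pos: [0.5909, -0.0438, 0.2322]
orientation: [-0.594, -3.083, 0.0]
force: [-0.6, 1.0, -5.2]
opening: 0.0419
gripper_force: 60.0
```

```bash
cat > st.py <<'E'
from h import *
from scipy.spatial.transform import Rotation as R
s=robot.read_state();M=R.from_rotvec(s['orientation']).as_matrix();print(s['t'],s['tool_pos'],np.degrees(np.arctan2(M[1,0],M[0,0])),s['force'],s['wrist_torque'],s['gripper_force'],s['q'][5])
print((M.T@(np.array([.592,-.0425,0])-s['tool_pos'])/.2).round(4))
E
python3 st.py
```

```text
26.55 [ 0.59092279 -0.04376155  0.23215031] 158.18203780684465 [-0.5901683   1.01201101 -5.23224197] [ 0.03814106 -0.13652238 -0.01369011] 59.99735355377197 -1.3504325518962417
[-0.0042  0.0082  1.1607]
```

>>> {"op": "jog_arm", "data": {"rows": [[[-0.004, 0.008, 0.04], [0, 0, 0]], [[-0.004, 0.008, 0.08], [0, 0, 0]], [[-0.004, 0.008, 0.11], [0, 0, 0]], [[-0.004, 0.008, 0.13], [0, 0, 0]], [[-0.004, 0.008, 0.13], [0, 0, 0]]]}}

```text
t: 27.05
tool_pos: [0.5922, -0.042, 0.2058]
orientation: [-0.593, -3.083, 0.0]
force: [-0.5, -0.1, -4.9]
opening: 0.0418
gripper_force: 60.0
```

```bash
python3 st.py
```

```text
27.05 [ 0.59220436 -0.04200551  0.20575514] 158.23053451629858 [-0.47034859 -0.13522075 -4.91747477] [ 0.11967895 -0.02132808  0.00603877] 59.997392892837524 -1.3480192659166408
[-0.0018 -0.0023  1.0288]
```

>>> {"op": "jog_arm", "data": {"rows": [[[-0.001, -0.002, 0.01], [0, 0, 0]], [[-0.001, -0.002, 0.02], [0, 0, 0]], [[-0.001, -0.002, 0.03], [0, 0, 0]], [[-0.001, -0.002, 0.04], [0, 0, 0]], [[-0.001, -0.002, 0.04], [0, 0, 0]]]}}

```text
t: 27.55
tool_pos: [0.5922, -0.0422, 0.1988]
orientation: [-0.593, -3.084, -0.001]
force: [-5.0, 3.7, -5.0]
opening: 0.0416
gripper_force: 60.0
```

```bash
python3 st.py
```

```text
27.55 [ 0.59216554 -0.04215947  0.19883519] 158.2465494987576 [-4.95172597  3.66020169 -5.03213754] [ 0.51303049  0.84702531 -0.02133182] 59.99770760536194 -1.348834577058764
[-0.0013 -0.002   0.9942]
```

>>> {"op": "jog_arm", "data": {"rows": [[[0.003, 0.001, 0], [0, 0, 0]], [[0.003, 0.001, 0.01], [0, 0, 0]], [[0.003, 0.001, 0.02], [0, 0, 0]], [[0.003, 0.001, 0.03], [0, 0, 0]], [[0.003, 0.001, 0.03], [0, 0, 0]]]}}

```text
t: 28.05
tool_pos: [0.5921, -0.0421, 0.1927]
orientation: [-0.593, -3.085, -0.0]
force: [-4.1, 0.8, -4.3]
opening: 0.0414
gripper_force: 60.0
```

```bash
python3 st.py
```

```text
28.05 [ 0.5921455  -0.04206246  0.19271304] 158.2275155463243 [-4.11682944  0.83338736 -4.27671578] [0.42132504 0.59263298 0.04407753] 59.99725520610809 -1.3481852401906995
[-6.000e-04 -2.400e-03  9.636e-01]
```

>>> {"op": "jog_arm", "data": {"rows": [[[0.002, 0, 0.008], [0, 0, 0]], [[0.002, 0, 0.016], [0, 0, 0]], [[0.002, 0, 0.022], [0, 0, 0]], [[0.002, 0, 0.027], [0, 0, 0]], [[0.002, 0, 0.027], [0, 0, 0]]]}}

```text
t: 28.55
tool_pos: [0.5921, -0.0422, 0.1872]
orientation: [0.594, 3.085, -0.0]
force: [-0.7, 0.4, -6.0]
opening: 0.0418
gripper_force: 60.0
```

>>> {"op": "jog_arm", "data": {"rows": [[[0, 0, 0.003], [0, 0, 0]], [[0, 0, 0.005], [0, 0, 0]], [[0, 0, 0.005], [0, 0, 0]], [[0, 0, 0.005], [0, 0, 0]]]}}

```text
t: 28.95
tool_pos: [0.5921, -0.0421, 0.1868]
orientation: [0.593, 3.085, -0.0]
force: [-3.9, 0.7, -2.2]
opening: 0.0412
gripper_force: 60.0
```

```bash
python3 st.py
```

```text
28.95 [ 0.59210998 -0.04214265  0.18682139] 158.2241732802827 [-3.94571301  0.74738515 -2.2065269 ] [0.19760495 0.51562148 0.05188315] 59.99895393848419 -1.348067515875032
[ 3.000e-04 -1.900e-03  9.341e-01]
```

>>> {"op": "jog_arm", "data": {"rows": [[[0, 0, 0], [0, 0, 0.03]], [[0, 0, 0], [0, 0, 0.07]], [[0, 0, 0], [0, 0, 0.11]], [[0, 0, 0], [0, 0, 0.15]], [[0, 0, 0], [0, 0, 0.2]]]}}

```text
t: 29.45
tool_pos: [0.5912, -0.0417, 0.1868]
orientation: [-1.072, -2.952, 0.0]
force: [-8.2, 1.8, 1.8]
opening: 0.0419
gripper_force: 60.0
```

```bash
python3 st.py
```

```text
29.45 [ 0.59120854 -0.04173755  0.18680553] 140.09251077713026 [-8.16418901  1.82734701  1.82071373] [0.40430166 1.33115965 0.16383645] 60.00168800354004 -1.0313604944105546
[-6.80e-03  2.00e-04  9.34e-01]
```

>>> {"op": "jog_arm", "data": {"rows": [[[0.003, -0.002, 0], [0, 0, 0.06]], [[0.003, -0.002, 0], [0, 0, 0.13]], [[0.003, -0.002, 0], [0, 0, 0.2]], [[0.003, -0.002, 0], [0, 0, 0.27]], [[0.003, -0.002, 0], [0, 0, 0.34]]]}}

```text
t: 29.95
tool_pos: [0.5914, -0.0415, 0.1868]
orientation: [1.816, 2.564, 0.001]
force: [-2.6, 3.4, -2.0]
opening: 0.0416
gripper_force: 60.0
```

```bash
python3 st.py
```

```text
29.95 [ 0.59139326 -0.04150941  0.1868134 ] 109.39375668981576 [-2.56956121  3.35358423 -2.0377767 ] [0.49684424 0.51038818 0.17486697] 59.99817073345184 -0.49550550520881653
[-6.100e-03  7.000e-04  9.341e-01]
```

>>> {"op": "jog_arm", "data": {"rows": [[[0, 0, 0], [0, 0, 0.07]], [[0, 0, 0], [0, 0, 0.14]], [[0, 0, 0], [0, 0, 0.21]], [[0, 0, 0], [0, 0, 0.28]], [[0, 0, 0], [0, 0, 0.35]]]}}

```text
t: 30.45
tool_pos: [0.5918, -0.0415, 0.1868]
orientation: [2.443, 1.975, 0.002]
force: [-0.2, 2.9, -2.1]
opening: 0.0416
gripper_force: 60.0
```

>>> {"op": "jog_arm", "data": {"rows": [[[0, 0, 0], [0, 0, 0.06]], [[0, 0, 0], [0, 0, 0.12]], [[0, 0, 0], [0, 0, 0.18]], [[0, 0, 0], [0, 0, 0.24]], [[0, 0, 0], [0, 0, 0.3]]]}}

```text
t: 30.95
tool_pos: [0.5921, -0.0416, 0.1869]
orientation: [2.836, 1.35, 0.003]
force: [0.5, 2.6, -2.9]
opening: 0.0417
gripper_force: 60.0
```

```bash
python3 st.py
```

```text
30.95 [ 0.59205148 -0.04162975  0.18685823] 50.927256158060445 [ 0.45615945  2.56182764 -2.86220801] [0.37319953 0.03967833 0.18772618] 59.99782741069794 0.5248991158782235
[-0.0049  0.0014  0.9343]
```

>>> {"op": "jog_arm", "data": {"rows": [[[0, 0, 0], [0, 0, 0.04]], [[0, 0, 0], [0, 0, 0.08]], [[0, 0, 0], [0, 0, 0.12]], [[0, 0, 0], [0, 0, 0.16]], [[0, 0, 0], [0, 0, 0.2]]]}}

```text
t: 31.45
tool_pos: [0.5922, -0.0418, 0.1868]
orientation: [3.012, 0.892, 0.003]
force: [0.6, 2.0, -3.9]
opening: 0.0414
gripper_force: 60.0
```

```bash
python3 st.py
```

```text
31.45 [ 0.59218304 -0.04175898  0.18682796] 33.000331432708556 [ 0.64042724  1.97113442 -3.91509875] [ 0.26135921 -0.08217927  0.14380993] 59.99883234500885 0.8377288626639718
[-0.0045  0.0017  0.9341]
```

>>> {"op": "jog_arm", "data": {"rows": [[[0, 0, 0], [0, 0, 0.03]], [[0, 0, 0], [0, 0, 0.06]], [[0, 0, 0], [0, 0, 0.09]], [[0, 0, 0], [0, 0, 0.09]]]}}

```text
t: 31.85
tool_pos: [0.5922, -0.0419, 0.1869]
orientation: [3.067, 0.68, 0.003]
force: [2.6, 0.3, -4.2]
opening: 0.0415
gripper_force: 60.0
```

```bash
python3 st.py
```

```text
31.85 [ 0.59220578 -0.04185476  0.18685299] 24.992014838976708 [ 2.56065332  0.31164883 -4.22340764] [ 0.29955321 -0.2964903   0.0274902 ] 59.99862492084503 0.9773992337040701
[-0.0041  0.0017  0.9343]
```

>>> {"op": "jog_arm", "data": {"rows": [[[0, 0, 0], [0, 0, 0.03]], [[0, 0, 0], [0, 0, 0.06]], [[0, 0, 0], [0, 0, 0.09]], [[0, 0, 0], [0, 0, 0.12]], [[0, 0, 0], [0, 0, 0.12]]]}}

```text
t: 32.35
tool_pos: [0.5923, -0.0419, 0.1868]
orientation: [3.116, 0.392, 0.003]
force: [4.9, 0.1, -4.5]
opening: 0.0417
gripper_force: 60.2
```

```bash
python3 st.py
```

```text
32.35 [ 0.59225992 -0.04194951  0.18683416] 14.332617596872264 [ 4.90138832  0.1097173  -4.52419595] [ 0.19440889 -0.74908785  1.15805526] 60.223116874694824 1.1635939247623313
[-0.0039  0.0015  0.9342]
```

>>> {"op": "jog_arm", "data": {"rows": [[[0, 0, 0], [0, 0, 0.01]], [[0, 0, 0], [0, 0, 0.02]], [[0, 0, 0], [0, 0, 0.02]]]}}

```text
t: 32.65
tool_pos: [0.5923, -0.042, 0.1869]
orientation: [3.122, 0.345, 0.003]
force: [5.7, -0.0, -4.1]
opening: 0.0414
gripper_force: 60.7
```

```bash
python3 st.py
```

```text
32.65 [ 0.59228328 -0.0419736   0.18687829] 12.597733855918817 [ 5.74237383 -0.02281659 -4.0570994 ] [ 0.03536656 -0.82381359  1.90911103] 60.65694272518158 1.1939214296498848
[-0.0039  0.0014  0.9344]
```

>>> {"op": "jog_arm", "data": {"rows": [[[0, 0, 0], [0, 0, 0]], [[0, 0, 0], [0, 0, 0]], [[0, 0, 0], [0, 0, 0]], [[0, 0, 0], [0, 0, 0]], [[0, 0, 0], [0, 0, 0]]], "hand": -1}}

```text
t: 33.15
tool_pos: [0.5913, -0.0421, 0.1866]
orientation: [3.123, 0.34, 0.0]
force: [0.2, -0.3, -0.7]
opening: 0.0769
gripper_force: 0.0
```

>>> {"op": "jog_arm", "data": {"rows": [[[0, 0, 0], [0, 0, 0]], [[0, 0, 0], [0, 0, 0]], [[0, 0, -0.1], [0, 0, 0]], [[0, 0, -0.25], [0, 0, 0]], [[0, 0, -0.45], [0, 0, 0]]]}}

```text
t: 33.65
tool_pos: [0.59, -0.0418, 0.2752]
orientation: [-3.122, -0.34, 0.007]
force: [0.5, 0.5, -0.3]
opening: 0.0931
gripper_force: 0.0
```

>>> {"op": "jog_arm", "data": {"rows": [[[0, 0, -0.2], [0, 0, 0]], [[0, 0, -0.2], [0, 0, 0]], [[0, 0, -0.2], [0, 0, 0]]]}}

```text
t: 33.95
tool_pos: [0.592, -0.0421, 0.3179]
orientation: [3.122, 0.34, 0.004]
force: [-0.0, 0.4, -0.2]
opening: 0.093
gripper_force: 0.0
```

```bash
python3 st.py; python3 - <<'E'
from h import *
c=cam("wrist","end");hh=hsv(c);S=cam("scene","endS");cam("side","endD")
for zb in (.204,.212):
  p0=[.592,-.042,np.radians(12.6-180)]
  m=((hh[...,2]<115)&(cv2.dilate(crankmask(c,p0,zb),np.ones((15,15)))>0)).astype(np.uint8)
  f=lambda p:1-(m&(q:=crankmask(c,p,zb))).sum()/(m|q).sum()
  r=minimize(f,p0,method="Nelder-Mead",options=dict(initial_simplex=[p0,[p0[0]+.01,p0[1],p0[2]],[p0[0],p0[1]+.01,p0[2]],[p0[0],p0[1],p0[2]+.1]]))
  print(zb,r.x,np.degrees(r.x[2]),1-r.fun)
D=S["frame"].astype(int)
import pickle
d=np.abs(D-pickle.load(open("scene0.pkl","rb"))["frame"].astype(int)).max(2)>50
n,l,st,ce=cv2.connectedComponentsWithStats(d.astype(np.uint8))
print([(st[i].tolist()) for i in range(1,n) if st[i,4]>25])
E
```

```text
33.95 [ 0.59197224 -0.04209703  0.31786376] 12.42565629766349 [-0.03680496  0.44505031 -0.17257531] [0.03228343 0.07160487 0.04528203] 0.0 1.1965542971964855
[-4.5000e-03  3.0000e-04  1.5893e+00]
0.204 [ 0.59697329 -0.03948267 -2.84983181] -163.28333487212132 0.6674588504533052
0.212 [ 0.59352732 -0.04057282 -2.8529066 ] -163.4595075300845 0.6599750104123282
[[307, 31, 20, 9, 93], [322, 45, 24, 32, 446], [252, 55, 6, 12, 39], [214, 57, 39, 19, 423], [193, 61, 10, 14, 116], [301, 66, 21, 10, 114], [180, 78, 82, 19, 431], [254, 78, 13, 11, 69], [133, 89, 19, 12, 58], [104, 92, 14, 21, 89], [309, 108, 23, 18, 103], [293, 117, 13, 17, 119], [307, 126, 41, 15, 250], [300, 135, 8, 12, 44], [289, 142, 50, 49, 673], [308, 144, 7, 9, 35], [303, 180, 8, 16, 71], [311, 182, 7, 11, 44], [135, 191, 7, 7, 30], [245, 190, 12, 16, 153], [313, 190, 14, 16, 88], [325, 269, 51, 24, 463]]
```

```bash
python3 -c "
from plant import robot
print(robot.close_job())"
```

```text
the job is handed in; nothing more can be done
None
```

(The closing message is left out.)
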